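# Hook the shaker's spring onto the red post with a spring puller

## Task

Pick up the blue spring puller, use it to stretch the loose spring on the sample shaker and ease the spring's hook onto the red-capped post, so that it stays stretched there. Do not touch the spring with the gripper and do not let it snap back. Then stand the puller back on the green mat, and leave the jars and the tube rack where they are.

Things in the scene. Friction and masses are not known exactly. Their poses are not given: they have to be found in the camera images.
- puller_centre (a point): Loose blue spring puller, 105 to 210 g, standing on its flat foot on the mat. Handle 70 long (its x), 24 wide (y), 40 high, flat flanks up to 32 mm. A 6 mm bright rod leaves its front (+x) 30 mm above the foot and ends in a 6 mm pin turned straight down, 105 mm ahead of the handle's middle, ending 4 mm above foot level. This point is the handle's middle, 18 mm above the foot. z up.
- puller_tip (a point): Point on the puller's pin axis, 10 mm above the level of the puller's foot, 6 mm above the pin's lower end; 105 mm ahead of puller_centre and 8 mm lower.
- mat: Fixed green mat, 180 (x) x 150 (y) x 3 mm, flat on the bench; origin at the centre of its underside.
- shaker: Fixed sample shaker, 240 (x) x 260 (y) mm, flat deck 40 mm above the bench; origin at the centre of its underside, z up.
- swivel: Spring's pivot on the deck: origin on its upright axis, 65 mm above the bench. The spring lies level at that height and turns about it with slight friction, up to 0.75 rad either side of the shaker's -y; it cannot rise or sink. x axis: from the pivot along the spring to its hook. Coil 19 mm wide, 20 to 60 mm from the pivot when slack.
- hook (a joint): Stretch of the spring in m: 0 slack (eye 121 mm from the pivot), at most 0.085. Pull needed: 2.3 N at 0, plus 150 N per m of stretch. It springs back when let go.
- hook_seat (a point): Centre of the bend of the spring's end hook: on the spring's axis, 65 mm above the bench, 100 mm from the pivot when slack. Hook of 5 mm wire bent level, inner radius 6.5 mm, closed on the far side (away from the pivot) and on the -y side of swivel (shank), open on the +y side of swivel (left, looking from pivot to hook).
- hook_mouth (a point): Middle of the hook's side mouth, on its +y (left) side: 18 mm nearer the pivot than hook_seat, 9 mm left of the spring's axis. A post enters only here: stretch the hook 10 to 26 mm (best 18) past the post, lying to the post's right (pivot-to-hook view; clear with the axis 16 mm or more off the post's), swing it left until the post is in line, then ease off to seat it.
- eye (a point): Centre of the yellow pull ring fixed on the far end of the hook, 21 mm farther out than hook_seat; ring of 5 mm wire, level, inner diameter 16 mm, outer 26 mm, open above and below, 65 mm above the bench (wire from 62.5 to 67.5 mm). The puller's pin goes into it from above.
- red_post_axis (a point): Upright fixed post with a red cap and red foot, on the deck, 142 to 158 mm from the pivot; this point is on its axis at hook height, 65 mm above the bench. Stem 8 mm thick; cap 14 mm wide, from 70 to 74 mm above the bench. With the hook home on it hook_seat lies about 2.5 mm from the axis, on the pivot's side.
- grey_post_axis (a point): The same post with grey cap and foot, to be left empty; about 80 mm from the red one, to either side of it.
- jar1_centre (a point): Loose closed sample jar with red lid, 44 mm wide, 70 mm high, upright on the deck; its centre, 35 mm up. Bystander.
- jar2_centre (a point): The same, another jar on the deck. Bystander.
- jar3_centre (a point): The same, on the bench between mat and robot. Bystander.
- rack_centre (a point): Loose wooden tube rack with capped tubes, 50 (x) x 150 (y) x 78 mm, on the bench beyond the mat; its centre, 39 mm up. Bystander.
There are look-alikes about, which are no part of the job. Of the things shaped like the part that bears puller_centre, the blue one is meant. There is more than one size of the part that bears rack_centre; the job needs the larger.

How it is judged (in metres and radians):
On the way, in this order (a step that is already met when the one before it is completed fails the run):
1. the spring is stretched by at least 20 mm with the puller's pin in the yellow ring (distance between puller_tip and eye below 0.012 m and value of joint hook above 0.02 m), for 0.1 s.
2. the hook is home on the red-capped post, the spring stretched (horizontal distance between hook_seat and red_post_axis below 0.006 m and value of joint hook above 0.035 m), for 0.2 s.
At the end, for the whole second after the job is handed in: Hook's bend round the red-capped post (hook_seat within 6 mm of its axis), spring stretched over 35 mm and still; puller upright on its foot (0.15 rad), handle's middle over the mat, pin clear of the ring; jars and rack upright (0.15 rad), within 20 mm of their starts (all of step 2 and x of puller_centre in the frame of mat between -0.09 and 0.09 m and y of puller_centre in the frame of mat between -0.075 and 0.075 m and z of puller_centre in the frame of mat between 0.016 and 0.026 m and angle between each of puller_centre, jar1_centre, jar2_centre, jar3_centre, rack_centre's own z axis and vertical below 0.15 rad and horizontal distance between puller_tip and eye above 0.03 m and velocity of joint hook below 0.02 m/s and distance of each of jar1_centre, jar2_centre, jar3_centre, rack_centre from where it was at the start of the episode below 0.02 m); the robot touches nothing.
It fails at once if the gripper or arm touches the spring, its hook or its ring (more than 1 N) (contact force between any of the fingers, the arm and swivel above 1 N).
It fails at once if the spring snaps back (shortens faster than 0.8 m/s) (velocity of joint hook below -0.8 m/s).
It fails at once if a jar or the rack is pushed by more than 40 mm or knocked over (distance of any of jar1_centre, jar2_centre, jar3_centre, rack_centre from where it was at the start of the episode above 0.04 m or angle between any of jar1_centre, jar2_centre, jar3_centre, rack_centre's own z axis and vertical above 0.5 rad).
It also fails if it takes over 61 s, if anything falls off the work surface, if the arm or the gripper's body presses on something with over 40 N, if the wrist force passes 120 N, or if a joint passes its speed limit or range.

## Robot

A 7-joint arm with a two-finger parallel gripper is mounted at the origin on the work surface. World frame = base frame: x ahead of the robot, y to its left, z up, the work surface at z = 0. Lengths are in m, angles in degrees, forces in N, time in s.
With the tool pointing down it reaches from about 0.425 to 0.95 m from the base axis. Payload 4.7 kg.
Tool frame: the origin (TCP) lies midway between the tips of the shut fingers; the grasp point (between the pads) lies r.grasp_offset behind it (r.grasp_offset is the distance from the TCP to the grasp point, in m); z points along the fingers, y is the direction in which the jaws open and shut (so a half turn about z gives the same grasp; the last joint's range is limited). The gripper opens to 87 mm and grips with 3 to 60 N. Pads are 19 mm wide; open, the fingers measure 117 mm over their backs; the gripper's body (75 mm by 190 mm) begins 51 mm behind the grasp point.
Start: joints at [71.224, 26.849, -2.785, 87.806, 1.381, 65.374, -4.715], TCP at [0.199, -0.645, 0.223] pointing down, gripper open.
Joint ranges: [-148.3, 148.3], [-19.14, 114.17], [-79.39, 73.82], [5.75, 140.21], [-59.74, 239.74], [12.07, 113.84], [-152.46, 152.46]. Speed limits (degrees/s): [147.25, 147.25, 180, 180, 180, 180, 180].

## Interface

Orientations are given as [roll, pitch, yaw] about the fixed x, y, z axes, in that order (R = Rz(yaw) Ry(pitch) Rx(roll)).
In Python, from station import r gives the robot as it stands.
- The arm moves only by the tool move_arm, never from a script. Its argument "rows" is a list of rows, each a list of 7 numbers: the shift along the tool's x, y, z in mm, then the turn, a rotation vector about the tool's x, y, z in rad, then the finger opening in mm, from 0 to 87. A call has 1 to 12 rows; each row is the pose to reach, as a shift and turn from the pose measured when the call began, along the tool's axes at that moment; what a row does not reach only later rows make up. A row lasts 1/10 s, in which the tool goes at most 50 mm and 8.59 degrees, less where a joint would pass 70% of its speed; a pose out of reach is approached as far as the arm can. A call with a gripper value outside its range is refused whole. The fingers move at their own pace and stop on an object; "squeeze" is the grip in N (left out, the last holds). Time passes only in rows, so rows that repeat a pose let the fingers close. It gives the time, the measured TCP pose, the force and the opening at its end, in the units of the state.
- r.read_state(): the state, without advancing time (a new reading comes with each control period).
- r.capture(name): name is "scene" or "side" or "wrist"; returns (picture, depth): 400x640x3 uint8, blue, green, red; 400x640 float32, m along the optical axis (not along the pixel's ray), 0 where there is no reading.
- r.camera_model(name): a dict with "fx", "fy", "cx", "cy" (pixels), "dist" ([k1, k2, p1, p2, k3] as OpenCV has them; the pictures are not rectified), "xyz" and "orientation" of the camera in the world; the wrist camera has in their place "hand_eye" (4x4, takes a point from camera to tool coordinates, whose origin is the TCP and whose axes are the flange's). Camera axes: x right, y down, z forward; pixel columns grow to the right and rows downward; lengths in m; the calibration is good to about 2 mm. A picture is of the moment at which its call begins: read the wrist's pose just before it. camera_model takes no time and is no camera call.
- r.close_job(): hands the job in, once; it reports no verdict.
Trained networks look in the newest picture that a camera, given by its name, has taken for a name from the list of things; names that differ only in an ending like _2 or _b are one class to them, and where a whole thing is asked for, a point or a joint stands for the part that bears it (a point fixed in the world has none). Each returns a list of dicts, best first, with "conf" (0 to 1); they miss things now and then, are a little off and sometimes report something else, mostly with a low value. They report only what shows in the picture. A call takes as long as a camera call. They do not tell look-alikes from the thing itself.
- r.masks_of(camera, thing): "pixels" (400x640 bool, what is visible of it) and "extent" ([left, top, right, bottom] in pixels, round what is visible of it).
- r.spot_point(camera, thing): "pixel" ([column, row] in pixels: a listed point, or the origin of a listed thing).
The state is a dict: "t": time; "qpos": joint angles; "joint_velocities": joint speeds; "joint_efforts": joint torques, N m; "ee_pos": TCP position; "orientation": TCP orientation; "wrist_force": force on the tool from outside, world axes, zero at the start; "moment": the same for the moment, N m; "finger_gap": opening from 0.0 (shut) to 1.0 (fully open).
Only numpy, scipy, OpenCV 4.12 (cv2) and the standard library are available. Lean on these libraries where they do the work, as an engineer would, in place of code of your own. Each camera call takes 0.05 s, during which the arm holds its last target.

## Working session

There is one attempt and no reset: what is moved stays moved. The work goes in short steps, Python scripts to look and compute and a tool call to move; the robot and the scene stay as the last step left them, time stands still between calls to the robot, and variables do not carry over. Pictures are saved under pics/ and viewed, and the job is handed in when it is done.

Besides the shell and the picture viewer there is one more tool, called after "Call:" as a command line: name --pt "numbers of a row" for each row, then --argument value for the rest. move_arm: Moves the arm, as the interface text tells. Its arguments: {"type":"object","properties":{"rows":{"type":"array","items":{"type":"array","items":{"type":"number"}}},"squeeze":{"type":"number"}},"required":["rows"]}

```bash
ls; mkdir -p pics; cat > h.py <<'E'
import numpy as np, cv2
from scipy.spatial.transform import Rotation as R
from station import r
def T_cam(name, st=None):
    m=r.camera_model(name)
    if name=="wrist":
        st=st or r.read_state()
        T=np.eye(4);T[:3,:3]=R.from_euler('xyz',st['orientation'],degrees=True).as_matrix();T[:3,3]=st['ee_pos']
        return m,T@np.array(m['hand_eye'])
    T=np.eye(4);T[:3,:3]=R.from_euler('xyz',m['orientation'],degrees=True).as_matrix();T[:3,3]=m['xyz']
    return m,T
def KD(m): return np.array([[m['fx'],0,m['cx']],[0,m['fy'],m['cy']],[0,0,1.]]),np.array(m['dist'])
def ray(m,T,px):
    K,D=KD(m);p=cv2.undistortPoints(np.array(px,float).reshape(-1,1,2),K,D).reshape(-1,2)
    d=np.c_[p,np.ones(len(p))]@T[:3,:3].T
    return T[:3,3],d
def onz(m,T,px,z):
    o,d=ray(m,T,px); return o+d*((z-o[2])/d[:,2])[:,None]
def proj(m,T,P):
    K,D=KD(m);Ti=np.linalg.inv(T);rv=cv2.Rodrigues(Ti[:3,:3])[0]
    return cv2.projectPoints(np.array(P,float).reshape(-1,1,3),rv,Ti[:3,3],K,D)[0].reshape(-1,2)
def cloud(m,T,depth,px):
    px=np.array(px,float).reshape(-1,2);o,d=ray(m,T,px)
    z=depth[px[:,1].astype(int),px[:,0].astype(int)]
    return o+d*z[:,None]
E
python3 - <<'E'
from h import *
print(r.read_state(), r.grasp_offset)
for n in ["scene","side","wrist"]:
    m,T=T_cam(n); print(n,m)
    p,d=r.capture(n); cv2.imwrite(f"pics/{n}0.png",p); np.savez(f"{n}0.npz",p=p,d=d,T=T)
    for th in ["puller_centre","puller_tip","mat","shaker","swivel","hook_seat","hook_mouth","eye","red_post_axis","grey_post_axis","jar1_centre","rack_centre"]:
        print(n,th,[(np.round(x['pixel']).tolist(),round(x['conf'],2)) for x in r.spot_point(n,th)][:5])
print(r.read_state()['t'])
E
```

```text
pics
{'t': 0.0, 'qpos': array([71.22692815, 26.8957509 , -2.78304412, 87.87490946,  1.38159266,
       65.37558052, -4.71699748]), 'joint_velocities': array([ 0.0262707 ,  0.06043514,  0.01552281,  0.08577668,  0.01611723,
       -0.08698026, -0.07865073]), 'joint_efforts': array([ 3.39492426e-04, -5.07981098e+01, -8.06747214e-02, -2.36158615e+01,
       -6.12937706e-02,  3.78136395e-02,  1.82160529e-04]), 'ee_pos': array([ 0.19848292, -0.64451616,  0.22150892]), 'orientation': array([-1.79887470e+02,  5.49797936e-03,  1.71167144e+01]), 'wrist_force': array([0.36693447, 0.14512728, 0.22891633]), 'moment': array([0.00298136, 0.00852298, 0.01513671]), 'finger_gap': 0.9977055873909547} 0.0187
scene {'fx': 514.7588102449157, 'fy': 514.7588102449157, 'cx': 326.8871948894523, 'cy': 212.9088839768574, 'dist': array([-0.15176049,  0.        ,  0.        ,  0.        ,  0.        ]), 'xyz': array([ 1.16457255, -0.10720895,  0.75692069]), 'orientation': array([-133.858917  ,   -0.26278345,   62.99765251])}
scene puller_centre [([408.0, 166.0], 0.79), ([303.0, 140.0], 0.72), ([348.0, 183.0], 0.
[... 1655 characters left out ...]
743, 'cy': 197.03805474442302, 'dist': array([-0.00015598,  0.        ,  0.        ,  0.        ,  0.        ]), 'hand_eye': array([[-1.06606366e-03, -9.67811994e-01, -2.51672024e-01,
         6.81526823e-02],
       [ 9.99997921e-01, -1.46916424e-03,  1.41379771e-03,
         6.68587831e-04],
       [-1.73803792e-03, -2.51669993e-01,  9.67811549e-01,
        -1.60729853e-01],
       [ 0.00000000e+00,  0.00000000e+00,  0.00000000e+00,
         1.00000000e+00]])}
wrist puller_centre []
wrist puller_tip []
wrist mat []
wrist shaker []
wrist swivel []
wrist hook_seat []
wrist hook_mouth []
wrist eye []
wrist red_post_axis []
wrist grey_post_axis []
wrist jar1_centre []
wrist rack_centre []
1.95
```

View pics/scene0.png

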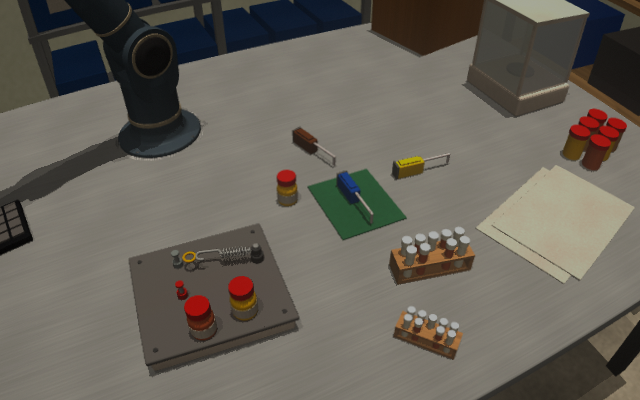

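View pics/side0.png

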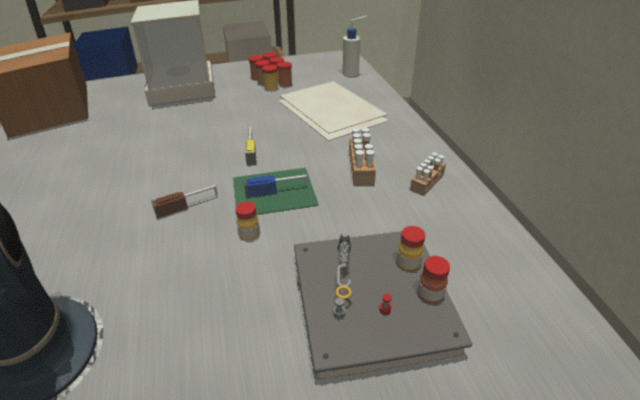

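```bash
python3 - <<'E'
import cv2
p=cv2.imread('pics/scene0.png');cv2.imwrite('pics/sc_a.png',cv2.resize(p[215:325,130:300],None,fx=4.5,fy=4.5,interpolation=cv2.INTER_CUBIC))
p=cv2.imread('pics/side0.png');cv2.imwrite('pics/sd_a.png',cv2.resize(p[215:335,290:450],None,fx=4.5,fy=4.5,interpolation=cv2.INTER_CUBIC))
p=cv2.imread('pics/side0.png');cv2.imwrite('pics/sd_b.png',cv2.resize(p[115:235,130:330],None,fx=4,fy=4,interpolation=cv2.INTER_CUBIC))
E
```

```text
(no output)
```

View pics/sc_a.png

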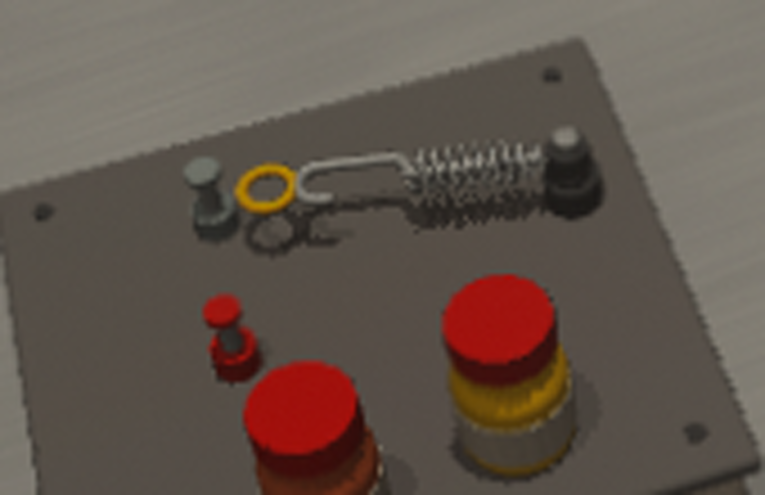

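View pics/sd_a.png

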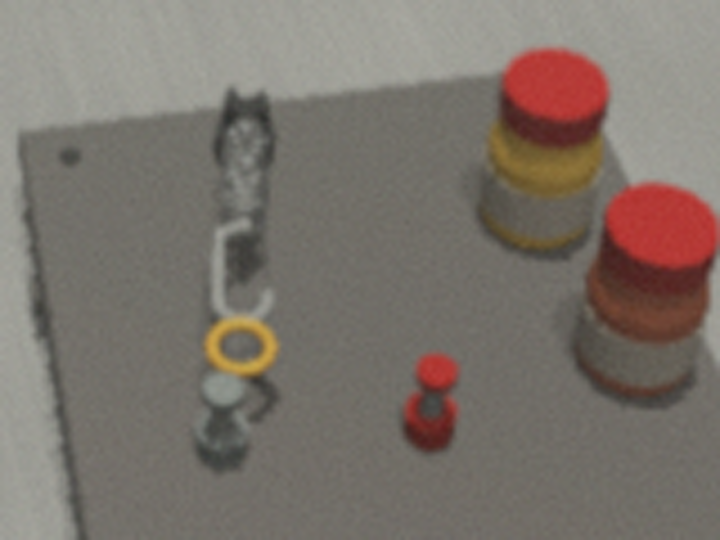

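View pics/sd_b.png

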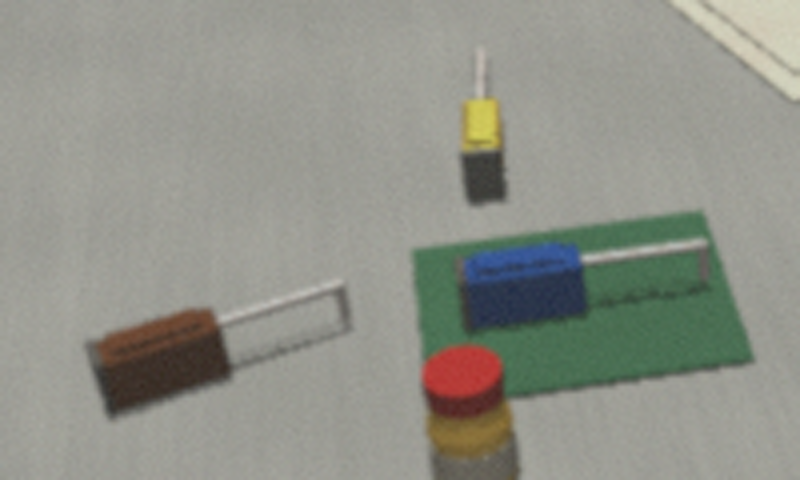

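The scene shows three pullers: brown at (315,145), yellow at (415,165) and blue at (350,185) on the green mat. The blue one is meant. The hook opens toward the red post at (180,284), and the ring lies right by the grey post at (176,257). The larger rack is at (432,257) and the small one at (428,333).

```bash
cat > meas.py <<'E'
from h import *
m,T=T_cam('scene');ms,Ts=T_cam('side')
f=np.load('scene0.npz');g=np.load('side0.npz')
def tri(a,b):
    o1,d1=ray(m,T,a);o2,d2=ray(ms,Ts,b);d1=d1[0];d2=d2[0]
    A=np.c_[d1,-d2];s=np.linalg.lstsq(A,o2-o1,rcond=None)[0]
    p1=o1+s[0]*d1;p2=o2+s[1]*d2;return (p1+p2)/2,np.linalg.norm(p1-p2)
sc=lambda x,y:(130+x/4.5-.4,215+y/4.5-.4); sd=lambda x,y:(290+x/4.5-.4,215+y/4.5-.4)
if __name__=="__main__":
  L={'redcap':(sc(222,305),sd(437,367),.074),'greycap':(sc(203,168),sd(224,388),.074),'eye':(sc(266,188),sd(241,347),.065),
  'pivot':(sc(566,138),sd(244,105),.075),'jarA lid':(sc(500,310),sd(555,75),.11),'jarB lid':(sc(302,397),sd(660,222),.11)}
  for k,(a,b,z) in L.items():
    p,e=tri(a,b);print(k,p.round(4),round(e,4),onz(m,T,a,z).round(4),onz(ms,Ts,b,z).round(4))
  for n,(mm,TT,ff) in {'scene':(m,T,f),'side':(ms,Ts,g)}.items():
    p,d=ff['p'],ff['d']
    hsv=cv2.cvtColor(p,cv2.COLOR_BGR2HSV)
    y,x=np.nonzero((hsv[...,0]>105)&(hsv[...,0]<125)&(hsv[...,1]>120)&(d>0)&(np.hypot(np.arange(640)[None]-(350 if n=='scene' else 262),np.arange(400)[:,None]-185)<28))
    c=cloud(mm,TT,d,np.c_[x,y]);print(n,'blue',len(c),np.median(c,0),c.min(0),c.max(0))
    for (nm,lo,hi,s) in [('mat',50,85,90)]:
      y,x=np.nonzero((hsv[...,0]>50)&(hsv[...,0]<85)&(hsv[...,1]>s)&(d>0));c=cloud(mm,TT,d,np.c_[x,y]);
      print('mat',len(c),c.mean(0),cv2.minAreaRect((c[:,:2]*1000).astype(np.float32)))
E
python3 meas.py
```

```text
redcap [ 0.5727 -0.0845  0.0744] 0.002 [[ 0.5715 -0.0837  0.074 ]] [[ 0.5731 -0.0853  0.074 ]]
greycap [ 0.5002 -0.0726  0.0732] 0.0024 [[ 0.5    -0.0717  0.074 ]] [[ 0.5004 -0.0746  0.074 ]]
eye [ 0.5134 -0.0514  0.0647] 0.001 [[ 0.5132 -0.051   0.065 ]] [[ 0.5135 -0.0522  0.065 ]]
pivot [0.5483 0.0638 0.0695] 0.0054 [[0.5507 0.0647 0.075 ]] [[0.5471 0.055  0.075 ]]
jarA lid [0.651  0.0037 0.1118] 0.0011 [[0.6491 0.0045 0.11  ]] [[0.6521 0.0047 0.11  ]]
jarB lid [ 0.6559 -0.0721  0.1102] 0.0031 [[ 0.6547 -0.0708  0.11  ]] [[ 0.6564 -0.0736  0.11  ]]
scene blue 333 [0.44811061 0.31512037 0.03845636] [0.40125027 0.30669306 0.00570073] [0.46833696 0.33144477 0.04682091]
mat 3221 [0.47384263 0.31901293 0.00329132] ((462.4512023925781, 323.0258483886719), (149.56381225585938, 179.53860473632812), 88.02008819580078)
side blue 220 [0.4314937  0.31259499 0.03967301] [0.40245885 0.30510261 0.00182514] [0.46340157 0.38090244 0.04482414]
mat 60 [0.40893043 0.25375966 0.03607207] ((277.81158447265625, 206.69427490234375), (643.896240234375, 199.2919921875), 31.565231323242188)
```

```bash
cat >> h.py <<'E'
def pose():
    st=r.read_state();return np.array(st['ee_pos']),R.from_euler('xyz',st['orientation'],degrees=True),st
def rel(targets):
    """targets: list of (x,y,z,yawdeg) tool down -> tool-frame shift mm + rotvec"""
    p,Rt,st=pose()
    print('t',round(st['t'],2),'p',p.round(4),'rpy',np.round(st['orientation'],2),'q',np.round(st['qpos'],1),'F',np.round(st['wrist_force'],2),'gap',round(st['finger_gap']*87,1))
    for x,y,z,yaw in targets:
        d=Rt.inv().apply(np.array([x,y,z])-p)*1000
        v=(Rt.inv()*R.from_euler('xyz',[180,0,yaw],degrees=True)).as_rotvec()
        n=max(np.linalg.norm(d)/50,np.degrees(np.linalg.norm(v))/8.59)
        print((x,y,z,yaw),'->',d.round(1).tolist(),v.round(4).tolist(),'rows~',round(n,1))
E
python3 - <<'E'
from meas import *
for n,mm,TT,b in [('scene',m,T,[(372,218)]),('side',ms,Ts,[(303,184)])]: print(n,onz(mm,TT,b,.013),onz(mm,TT,b,.033))
print(onz(m,T,[(348,183)],.021),onz(ms,Ts,[(264,187)],.021))
# blue top points
f=np.load('scene0.npz');hsv=cv2.cvtColor(f['p'],cv2.COLOR_BGR2HSV);d=f['d']
y,x=np.nonzero((hsv[...,0]>105)&(hsv[...,0]<125)&(hsv[...,1]>120)&(d>0));k=np.hypot(x-350,y-185)<28
c=cloud(m,T,d,np.c_[x,y][k]);c=c[c[:,2]>.036];print(cv2.minAreaRect((c[:,:2]*1000).astype(np.float32)),len(c))
rel([(.45,-.40,.28,10),(.58,-.1,.28,0),(.55,.2,.26,-3),(.42,.315,.24,-5)])
E
```

```text
scene [[0.53185228 0.32375559 0.013     ]] [[0.5488627  0.31216929 0.033     ]]
side [[0.52966499 0.3129214  0.013     ]] [[0.52433637 0.28631056 0.033     ]]
[[0.42007062 0.32805793 0.021     ]] [[0.4398106  0.31471311 0.021     ]]
((434.87109375, 319.2645263671875), (66.83486938476562, 22.521352767944336), 2.3318874835968018) 205
t 1.95 p [ 0.1987 -0.6451  0.2226] rpy [180.    -0.    17.12] q [71.2 26.8 -2.8 87.8  1.4 65.4 -4.7] F [ 0.36  0.74 -0.05] gap 87.0
(0.45, -0.4, 0.28, 10) -> [312.3, -160.3, -57.4] [0.0001, -0.0, 0.1243] rows~ 7.1
(0.58, -0.1, 0.28, 0) -> [524.8, -408.7, -57.4] [0.0001, -0.0, 0.2988] rows~ 13.4
(0.55, 0.2, 0.26, -3) -> [584.5, -704.2, -37.5] [0.0001, -0.0001, 0.3512] rows~ 18.3
(0.42, 0.315, 0.24, -5) -> [494.1, -852.4, -17.5] [0.0001, -0.0001, 0.3861] rows~ 19.7
```

Call:
move_arm --pt "312 -160 -57 0 0 0.124 87" --pt "312 -160 -57 0 0 0.124 87" --pt "312 -160 -57 0 0 0.124 87" --pt "312 -160 -57 0 0 0.124 87" --pt "312 -160 -57 0 0 0.124 87" --pt "312 -160 -57 0 0 0.124 87" --pt "525 -409 -57 0 0 0.3 87" --pt "525 -409 -57 0 0 0.3 87" --pt "525 -409 -57 0 0 0.3 87" --pt "525 -409 -57 0 0 0.3 87" --pt "525 -409 -57 0 0 0.3 87" --pt "525 -409 -57 0 0 0.3 87"

```text
t: 3.15
ee_pos: [0.5446, -0.1701, 0.2781]
orientation: [180.0, -0.0, -0.1]
wrist_force: [0.9, -0.6, 0.9]
finger_gap: 0.999
```

```bash
python3 - <<'E'
from h import *
rel([(.55,.2,.26,0),(.43,.318,.24,0)])
E
```

```text
t 3.15 p [ 0.5446 -0.1701  0.2781] rpy [ 1.7997e+02 -5.0000e-02 -8.0000e-02] q [ 24.6  15.3 -14.2  97.7   4.   67.5 -80.8] F [ 0.91 -0.59  0.85] gap 86.9
(0.55, 0.2, 0.26, 0) -> [4.8, -370.1, 17.9] [0.0005, -0.0008, -0.0014] rows~ 7.4
(0.43, 0.318, 0.24, 0) -> [-115.3, -487.9, 37.8] [0.0005, -0.0008, -0.0014] rows~ 10.1
```

```bash
python3 - <<'E'
from h import *
m,T=T_cam('wrist')
p,d=r.capture('wrist'); cv2.imwrite("pics/w1.png",p); np.savez("w1.npz",p=p,d=d,T=T)
E
```

Call:
move_arm --pt "5 -370 18 0 0 0 87" --pt "5 -370 18 0 0 0 87" --pt "5 -370 18 0 0 0 87" --pt "5 -370 18 0 0 0 87" --pt "5 -370 18 0 0 0 87" --pt "5 -370 18 0 0 0 87" --pt "5 -370 18 0 0 0 87" --pt "-115 -488 38 0 0 0 87" --pt "-115 -488 38 0 0 0 87" --pt "-115 -488 38 0 0 0 87" --pt "-115 -488 38 0 0 0 87" --pt "-115 -488 38 0 0 0 87"

```text
t: 4.4
ee_pos: [0.4224, 0.3335, 0.2433]
orientation: [-179.5, -0.1, 1.4]
wrist_force: [-0.4, 0.1, 0.3]
finger_gap: 1.0
```

```bash
python3 - <<'E'
from h import *
rel([(.435,.318,.15,0)])
m,T=T_cam('wrist')
p,d=r.capture('wrist'); cv2.imwrite("pics/w2.png",p); np.savez("w2.npz",p=p,d=d,T=T)
hsv=cv2.cvtColor(p,cv2.COLOR_BGR2HSV)
y,x=np.nonzero((hsv[...,0]>105)&(hsv[...,0]<125)&(hsv[...,1]>120)&(d>0))
c=cloud(m,T,d,np.c_[x,y]);k=c[:,2]>.035;print(len(c),k.sum(),c[k].mean(0),cv2.minAreaRect((c[k][:,:2]*1000).astype(np.float32)))
for t in ['puller_centre','puller_tip','eye','mat']: print(t,[(q['pixel'],q['conf']) for q in r.spot_point('wrist',t)])
E
```

```text
t 4.4 p [0.4224 0.3335 0.2433] rpy [-1.7946e+02 -1.4000e-01  1.4100e+00] q [ -17.3   15.4  -30.5  104.     8.4   62.5 -139.4] F [-0.36  0.13  0.25] gap 87.0
(0.435, 0.318, 0.15, 0) -> [12.0, 16.7, 93.2] [-0.0094, -0.0024, 0.0246] rows~ 1.9
1168 1118 [0.43654102 0.31938946 0.13020827] ((429.83428955078125, 334.5459899902344), (171.9238739013672, 75.18022155761719), 85.6628646850586)
puller_centre [([326.5, 295.8], 0.96), ([330.8, 164.6], 0.86), ([212.4, 168.4], 0.82)]
puller_tip [([336.6, 91.2], 0.9), ([316.8, 231.0], 0.82), ([142.5, 155.7], 0.66)]
eye [([562.8, 76.7], 0.25)]
mat [([327.1, 145.8], 0.7), ([564.8, 74.6], 0.5)]
```

View pics/w1.png

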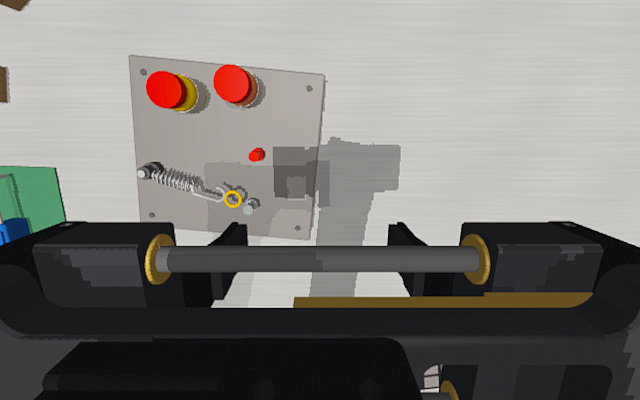

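View pics/w2.png

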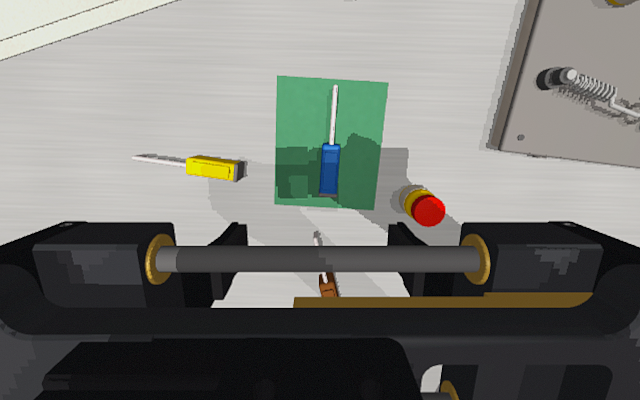

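```bash
python3 - <<'E'
from h import *
f=np.load('w2.npz');m=r.camera_model('wrist');T=f['T'];p,d=f['p'],f['d']
hsv=cv2.cvtColor(p,cv2.COLOR_BGR2HSV)
msk=(hsv[...,0]>100)&(hsv[...,0]<128)&(hsv[...,1]>110)&(d>0);msk[:130]=0;msk[205:]=0;msk[:,:310]=0;msk[:,350:]=0
y,x=np.nonzero(msk)
c=cloud(m,T,d,np.c_[x,y]);print(len(c),np.percentile(c[:,2],[5,50,95]))
k=c[:,2]>.036;rc=cv2.minAreaRect((c[k][:,:2]*1000).astype(np.float32));print(rc)
# rod: bright pixels
msk=(p.min(2)>150);msk[:80]=0;msk[146:]=0;msk[:,322:345]&=True;msk[:,:322]=0;msk[:,345:]=0
y,x=np.nonzero(msk);q=onz(m,T,np.c_[x,y],.033+.003)
v=cv2.fitLine(q[:,:2].astype(np.float32),cv2.DIST_HUBER,0,.001,.001).ravel();print('rod',v,np.degrees(np.arctan(v[1]/v[0])),q.min(0),q.max(0))
print('tip',onz(m,T,[(336.6,91.2)],.013),'ctr',onz(m,T,[(330.8,164.6)],.021))
print('mat',onz(m,T,[(277,76),(388,83),(375,210),(275,204)],.003))
E
```

```text
882 [0.03441721 0.04019926 0.04251527]
((433.846435546875, 318.1817932128906), (22.498512268066406, 63.74253845214844), 88.19316864013672)
rod [ 0.9993594  -0.03578684  0.5041161   0.31599483] -2.0508726 [0.46700854 0.31225512 0.036     ] [0.53978746 0.320036   0.036     ]
tip [[0.53407228 0.31148966 0.013     ]] ctr [[0.43826529 0.3160109  0.021     ]]
mat [[0.55245361 0.39115069 0.003     ]
 [0.54706226 0.24267737 0.003     ]
 [0.36942065 0.24674501 0.003     ]
 [0.37487333 0.39630113 0.003     ]]
```

```bash
python3 - <<'E'
import cv2
p=cv2.imread('pics/w2.png');cv2.imwrite('pics/w2c.png',cv2.resize(p[65:220,255:400],None,fx=4,fy=4,interpolation=cv2.INTER_CUBIC)[:600])
E
```

```text
(no output)
```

View pics/w2c.png

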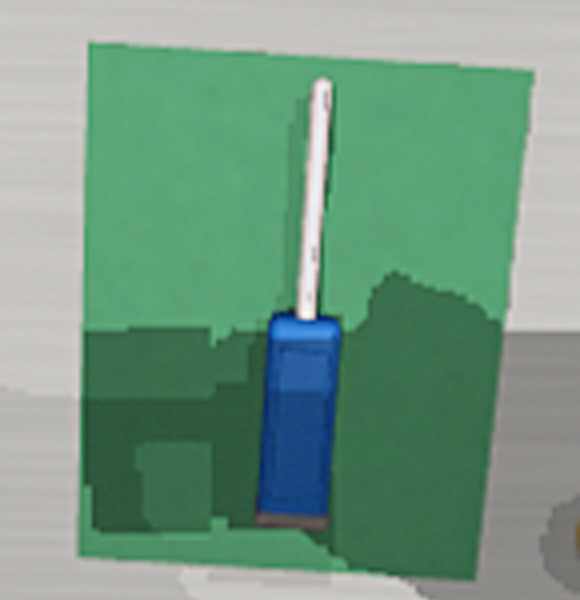

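```bash
python3 - <<'E'
from h import *
rel([(.434,.318,.10,-2),(.434,.318,.008,-2)])
E
```

```text
t 4.65 p [0.4293 0.3264 0.2433] rpy [-179.65   -0.29    0.54] q [ -16.9   15.4  -30.   103.9    8.5   62.5 -139.3] F [ 0.29 -0.52  0.15] gap 87.0
(0.434, 0.318, 0.1, -2) -> [3.9, 9.4, 143.2] [-0.0063, -0.005, 0.0444] rows~ 2.9
(0.434, 0.318, 0.008, -2) -> [3.4, 9.9, 235.2] [-0.0063, -0.005, 0.0444] rows~ 4.7
```

Call:
move_arm --pt "4 9 60 -0.006 -0.005 0.044 87" --pt "4 9 143 -0.006 -0.005 0.044 87" --pt "4 9 143 -0.006 -0.005 0.044 87" --pt "4 9 143 -0.006 -0.005 0.044 87" --pt "4 9 143 -0.006 -0.005 0.044 87" --pt "4 9 143 -0.006 -0.005 0.044 87"

```text
t: 5.25
ee_pos: [0.436, 0.3195, 0.1028]
orientation: [-179.8, -0.2, -2.0]
wrist_force: [-0.5, 0.0, 1.0]
finger_gap: 1.003
```

```bash
python3 - <<'E'
from h import *
rel([(.434,.318,.05,-2),(.434,.318,.008,-2)])
m,T=T_cam('wrist')
p,d=r.capture('wrist'); cv2.imwrite("pics/w3.png",p); np.savez("w3.npz",p=p,d=d,T=T)
E
```

```text
t 5.25 p [0.436  0.3195 0.1028] rpy [-179.81   -0.21   -2.03] q [ -19.6   24.7  -26.7  112.    15.1   46.3 -146.7] F [-0.51  0.03  1.02] gap 87.3
(0.434, 0.318, 0.05, -2) -> [-2.2, 1.7, 52.7] [-0.0034, -0.0037, -0.0005] rows~ 1.1
(0.434, 0.318, 0.008, -2) -> [-2.3, 1.9, 94.7] [-0.0034, -0.0037, -0.0005] rows~ 1.9
```

View pics/w3.png

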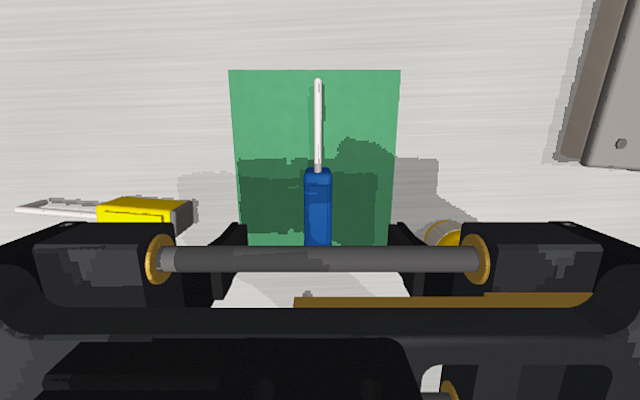

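Call:
move_arm --pt "-2 2 30 -0.003 -0.003 0 87" --pt "-2 2 53 -0.003 -0.003 0 87" --pt "-2 2 53 -0.003 -0.003 0 87" --pt "-2 2 53 -0.003 -0.003 0 87"

```text
t: 5.7
ee_pos: [0.435, 0.3187, 0.0516]
orientation: [-179.9, -0.2, -2.0]
wrist_force: [-0.2, -0.0, -0.1]
finger_gap: 0.996
```

```bash
python3 - <<'E'
from h import *
rel([(.434,.318,.008,-2),(.434,.318,.008,-1)])
E
```

```text
t 5.7 p [0.435  0.3187 0.0516] rpy [-179.87   -0.19   -2.01] q [ -22.1   28.7  -23.8  114.1   17.5   40.4 -148.8] F [-0.24 -0.01 -0.13] gap 86.7
(0.434, 0.318, 0.008, -2) -> [-1.1, 0.9, 43.6] [-0.0022, -0.0033, -0.0002] rows~ 0.9
(0.434, 0.318, 0.008, -1) -> [-1.1, 0.9, 43.6] [-0.0022, -0.0033, -0.0177] rows~ 0.9
```

Call:
move_arm --pt "-1 1 22 -0.002 -0.003 -0.017 87" --pt "-1 1 44 -0.002 -0.003 -0.017 87" --pt "-1 1 44 -0.002 -0.003 -0.017 87" --pt "-1 1 44 -0.002 -0.003 -0.017 87"

```text
t: 6.1
ee_pos: [0.4349, 0.3188, 0.0092]
orientation: [-179.9, -0.1, -1.0]
wrist_force: [0.5, -0.5, 0.2]
finger_gap: 0.998
```

```bash
python3 - <<'E'
from h import *
rel([(.434,.318,.008,-1)])
E
```

```text
t 6.1 p [0.4349 0.3188 0.0092] rpy [-1.7991e+02 -1.2000e-01 -1.0300e+00] q [ -24.2   32.3  -21.2  115.3   19.5   35.6 -149.5] F [ 0.46 -0.52  0.19] gap 86.8
(0.434, 0.318, 0.008, -1) -> [-0.9, 0.8, 1.2] [-0.0016, -0.0021, -0.0006] rows~ 0.0
```

Close on the handle.

Call:
move_arm --pt "-1 1 1 0 0 0 20" --pt "-1 1 1 0 0 0 20" --pt "-1 1 1 0 0 0 15" --pt "-1 1 1 0 0 0 15" --pt "-1 1 1 0 0 0 15" --pt "-1 1 1 0 0 0 15" --pt "-1 1 1 0 0 0 15" --pt "-1 1 1 0 0 0 15" --pt "-1 1 1 0 0 0 15" --pt "-1 1 1 0 0 0 15" --squeeze 50

```text
t: 7.1
ee_pos: [0.4339, 0.318, 0.0081]
orientation: [-179.9, -0.1, -1.0]
wrist_force: [-0.8, 0.5, -0.9]
finger_gap: 0.273
```

```bash
python3 - <<'E'
from h import *
rel([(.434,.318,.15,2),(.434,.318,.20,2),(.55,.15,.25,30)])
E
```

```text
t 7.1 p [0.4339 0.318  0.0081] rpy [-1.7989e+02 -1.2000e-01 -1.0300e+00] q [ -24.3   32.3  -21.2  115.6   19.5   35.3 -149.5] F [-0.75  0.46 -0.87] gap 23.7
(0.434, 0.318, 0.15, 2) -> [0.4, -0.3, -141.9] [-0.0019, -0.0021, -0.0529] rows~ 2.8
(0.434, 0.318, 0.2, 2) -> [0.5, -0.4, -191.9] [-0.0019, -0.0021, -0.0529] rows~ 3.8
(0.55, 0.15, 0.25, 30) -> [119.6, 165.4, -241.9] [-0.0013, -0.0025, -0.5415] rows~ 6.3
```

Call:
move_arm --pt "0 0 -15 0 0 0 15" --pt "0 0 -40 0 0 -0.02 15" --pt "0 0 -80 0 0 -0.05 15" --pt "0 0 -120 0 0 -0.05 15" --pt "0 0 -160 0 0 -0.05 15" --pt "0 0 -192 0 0 -0.05 15" --pt "30 40 -210 0 0 -0.15 15" --pt "60 80 -220 0 0 -0.27 15" --pt "90 125 -235 0 0 -0.4 15" --pt "120 165 -240 0 0 -0.54 15" --pt "120 165 -240 0 0 -0.54 15" --pt "120 165 -240 0 0 -0.54 15"

```text
t: 8.3
ee_pos: [0.5514, 0.1475, 0.2485]
orientation: [-180.0, -0.2, 29.5]
wrist_force: [-0.9, 0.5, -1.6]
finger_gap: 0.271
```

```bash
python3 - <<'E'
from h import *
rel([(.55,.0,.25,50),(.55,-.16,.22,70)])
m,T=T_cam('wrist')
p,d=r.capture('wrist'); cv2.imwrite("pics/w4.png",p); np.savez("w4.npz",p=p,d=d,T=T)
E
```

```text
t 8.3 p [0.5514 0.1475 0.2485] rpy [-1.800e+02 -1.500e-01  2.955e+01] q [  3.2  18.2 -28.3  99.4   9.4  64.6 -88.3] F [-0.86  0.55 -1.6 ] gap 23.6
(0.55, 0.0, 0.25, 50) -> [-73.9, 127.6, -1.7] [0.0005, -0.0027, -0.3569] rows~ 2.9
(0.55, -0.16, 0.22, 70) -> [-152.9, 266.8, 28.1] [0.0009, -0.0026, -0.706] rows~ 6.2
```

View pics/w4.png

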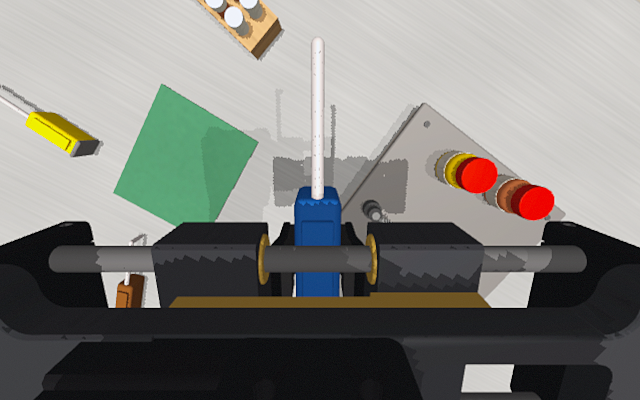

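```bash
python3 - <<'E'
from h import *
f=np.load('w4.npz');m=r.camera_model('wrist');H=np.array(m['hand_eye'])
for px in [(318,38),(318,42),(318,46),(318,190)]:
    print(px,[onz(m,H,[px],z)[0].round(4) for z in (-.0249,-.0279)])
d=f['d']; print([cloud(m,H,d,[px])[0].round(4) for px in [(318,46),(318,60),(318,100),(318,180),(318,210),(318,230)]])
rel([(.56,.0,.24,58),(.525,-.185,.18,85)])
E
```

```text
(318, 38) [array([ 0.1044,  0.0011, -0.0249]), array([ 0.1036,  0.0011, -0.0279])]
(318, 42) [array([ 0.1029,  0.0011, -0.0249]), array([ 0.1021,  0.0011, -0.0279])]
(318, 46) [array([ 0.1013,  0.0011, -0.0249]), array([ 0.1005,  0.0011, -0.0279])]
(318, 190) [array([ 0.0363,  0.0011, -0.0249]), array([ 0.037 ,  0.0011, -0.0279])]
[array([ 0.101 ,  0.0011, -0.026 ]), array([ 0.0953,  0.0011, -0.0263]), array([ 0.0787,  0.0011, -0.0252]), array([ 0.0417,  0.0011, -0.0267]), array([ 0.0273,  0.0011, -0.0297]), array([ 0.0181,  0.0011, -0.0327])]
t 8.35 p [0.5499 0.1501 0.2483] rpy [-1.7992e+02 -1.4000e-01  2.9790e+01] q [  3.1  18.1 -28.4  99.5   9.3  64.6 -88.3] F [ 0.07  1.19 -1.84] gap 23.8
(0.56, 0.0, 0.24, 58) -> [-65.8, 135.3, 8.0] [-0.0008, -0.0027, -0.4924] rows~ 3.3
(0.525, -0.185, 0.18, 85) -> [-188.3, 278.5, 67.5] [-0.0002, -0.0029, -0.9636] rows~ 6.9
```

Call:
move_arm --pt "-22 45 5 0 0 -0.15 15" --pt "-44 90 5 0 0 -0.3 15" --pt "-66 135 8 0 0 -0.42 15" --pt "-95 170 15 0 0 -0.55 15" --pt "-125 205 30 0 0 -0.68 15" --pt "-155 240 50 0 0 -0.82 15" --pt "-188 278 67 0 0 -0.96 15" --pt "-188 278 67 0 0 -0.96 15" --pt "-188 278 67 0 0 -0.96 15" --pt "-188 278 67 0 0 -0.96 15"

```text
t: 9.35
ee_pos: [0.5258, -0.181, 0.1811]
orientation: [179.9, -0.2, 85.0]
wrist_force: [-0.1, 0.7, -1.3]
finger_gap: 0.269
```

```bash
python3 - <<'E'
from h import *
rel([(.525,-.185,.18,85)])
m,T=T_cam('wrist')
p,d=r.capture('wrist'); cv2.imwrite("pics/w5.png",p); np.savez("w5.npz",p=p,d=d,T=T)
for t in ['eye','hook_seat','swivel','red_post_axis','grey_post_axis','puller_tip']: print(t,[(q['pixel'],q['conf']) for q in r.spot_point('wrist',t)], [onz(m,T,[q['pixel']],.065)[0].round(4) for q in r.spot_point('wrist',t)])
E
```

```text
t 9.35 p [ 0.5258 -0.181   0.1811] rpy [179.88  -0.23  84.99] q [ 38.8  21.  -30.3 105.6  12.2  56.6  -1.6] F [-0.09  0.71 -1.34] gap 23.4
(0.525, -0.185, 0.18, 85) -> [-4.0, -0.5, 1.1] [0.0021, -0.004, -0.0002] rows~ 0.1
eye [([291.2, 60.7], 0.85)] [array([ 0.5135, -0.0558,  0.065 ])]
hook_seat [([297.4, 34.8], 0.62), ([316.2, 55.4], 0.17)] [array([ 0.5213, -0.0353,  0.065 ]), array([ 0.5365, -0.0534,  0.065 ])]
swivel [] []
red_post_axis [([357.8, 91.0], 0.74), ([315.7, 245.4], 0.56)] [array([ 0.5724, -0.087 ,  0.065 ]), array([ 0.5194, -0.2384,  0.065 ])]
grey_post_axis [([277.0, 85.9], 0.86)] [array([ 0.498, -0.076,  0.065])]
puller_tip [([315.9, 53.7], 0.64), ([292.9, 59.9], 0.3)] [array([ 0.5363, -0.052 ,  0.065 ]), array([ 0.5151, -0.0553,  0.065 ])]
```

View pics/w5.png

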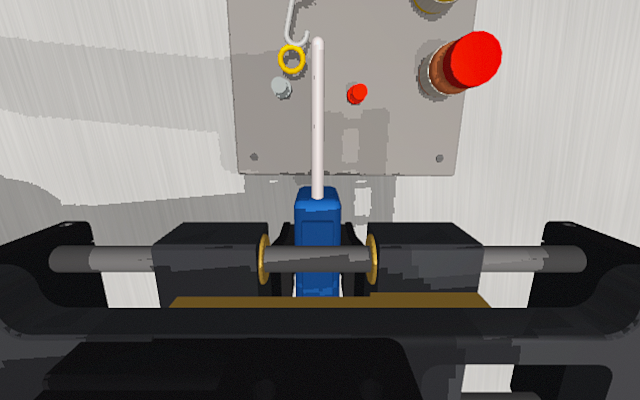

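```bash
cat >> h.py <<'E'
def yellow(p,lo=(20,120,100),hi=(34,255,255),box=None):
    hsv=cv2.cvtColor(p,cv2.COLOR_BGR2HSV);k=cv2.inRange(hsv,lo,hi)
    if box: b=np.zeros_like(k);x0,y0,x1,y1=box;b[y0:y1,x0:x1]=255;k&=b
    pts=cv2.findNonZero(k).reshape(-1,2)
    h=cv2.convexHull(pts);(e,ax,a)=cv2.fitEllipse(h);return e,ax,pts.mean(0)
PIN=np.array([.103,.001,0.])
def tcp_for(x,y,yaw):
    q=R.from_euler('xyz',[180,0,yaw],degrees=True).apply(PIN);return x-q[0],y-q[1]
def pin_now():
    p,Rt,st=pose();return p+Rt.apply(PIN)
E
python3 - <<'E'
from h import *
m=r.camera_model('wrist')
f=np.load('w5.npz');T=f['T'];e=yellow(f['p'],box=(270,40,312,80));print('w',e,onz(m,T,[e[0]],.065))
k=f['d'][45:75,278:306];hs=cv2.cvtColor(f['p'],cv2.COLOR_BGR2HSV)
y,x=np.nonzero(cv2.inRange(hs[40:80,270:312],(20,120,100),(34,255,255)));c=cloud(m,T,f['d'],np.c_[x+270,y+40]);print('depth',np.median(c,0),c.mean(0))
for n,b in [('scene',(170,240,205,275)),('side',(325,275,365,305))]:
    g=np.load(n+'0.npz');mm,TT=T_cam(n);e=yellow(g['p'],box=b);print(n,e,onz(mm,TT,[e[0]],.065))
print(onz(m,T,[(358,91)],.074),onz(m,T,[(281,85)],.074),'pin',pin_now())
E
```

```text
w ((291.196533203125, 58.506683349609375), (27.783916473388672, 29.63992691040039), array([291.11704835,  58.78880407])) [[ 0.51367187 -0.05401089  0.065     ]]
depth [ 0.51330356 -0.05455455  0.0655807 ] [ 0.51363681 -0.05454935  0.06612931]
scene ((188.84112548828125, 255.95933532714844), (9.813243865966797, 13.787810325622559), array([188.87301587, 255.98412698])) [[ 0.51232549 -0.0504839   0.065     ]]
side ((343.2553405761719, 291.4801025390625), (11.815285682678223, 15.11242961883545), array([343.11363636, 291.625     ])) [[ 0.51374734 -0.05179452  0.065     ]]
[[ 0.57121779 -0.08788792  0.074     ]] [[ 0.50270484 -0.0767647   0.074     ]] pin [ 0.53532541 -0.08192935  0.18072643]
```

```bash
sed -i 's/PIN=np.array(\[.103/PIN=np.array([.105/' h.py; python3 - <<'E'
from h import *
a=tcp_for(.5133,-.0518,85);rel([(*a,.10,85)])
E
```

```text
t 10.0 p [ 0.525  -0.1844  0.1805] rpy [ 1.7994e+02 -1.5000e-01  8.4790e+01] q [ 38.9  21.1 -30.1 105.6  12.3  56.5  -1.6] F [ 0.03 -0.08 -1.03] gap 23.8
(np.float64(0.5031524523134041), np.float64(-0.15631328755688562), 0.1, 85) -> [25.8, -24.4, 80.5] [0.0011, -0.0025, -0.0037] rows~ 1.8
```

Call:
move_arm --pt "10 -12 20 0 -0.001 -0.002 15" --pt "26 -24 50 0.001 -0.002 -0.004 15" --pt "26 -24 80 0.001 -0.002 -0.004 15" --pt "26 -24 80 0.001 -0.002 -0.004 15" --pt "26 -24 80 0.001 -0.002 -0.004 15"

```text
t: 10.5
ee_pos: [0.504, -0.1564, 0.1008]
orientation: [180.0, -0.0, 85.0]
wrist_force: [0.2, -1.2, -1.0]
finger_gap: 0.272
```

```bash
python3 - <<'E'
from h import *
a=tcp_for(.5133,-.0518,85);rel([(*a,.10,85),(*a,.058,85)]);print(pin_now())
for n,(x0,y0,x1,y1) in {'wrist':(250,0,390,100),'side':(290,220,430,330),'scene':(150,220,270,310)}.items():
    m,T=T_cam(n);p,d=r.capture(n);np.savez(n+'6.npz',p=p,d=d,T=T)
    cv2.imwrite(f'pics/{n}6.png',cv2.resize(p[y0:y1,x0:x1],None,fx=5,fy=5,interpolation=cv2.INTER_CUBIC))
E
```

```text
t 10.5 p [ 0.504  -0.1564  0.1008] rpy [ 1.7999e+02 -4.0000e-02  8.4990e+01] q [ 35.8  24.4 -29.  113.4  16.1  46.1  -7.3] F [ 0.18 -1.16 -1.01] gap 23.7
(np.float64(0.5031524523134041), np.float64(-0.15631328755688562), 0.1, 85) -> [0.0, -0.8, 0.8] [0.0002, -0.0007, -0.0002] rows~ 0.0
(np.float64(0.5031524523134041), np.float64(-0.15631328755688562), 0.058, 85) -> [0.0, -0.8, 42.8] [0.0002, -0.0007, -0.0002] rows~ 0.9
[ 0.51414001 -0.05192373  0.10091197]
```

View pics/wrist6.png

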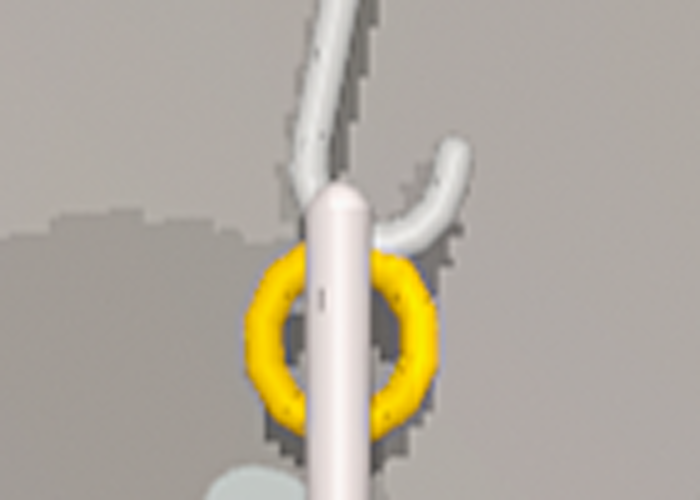

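View pics/side6.png

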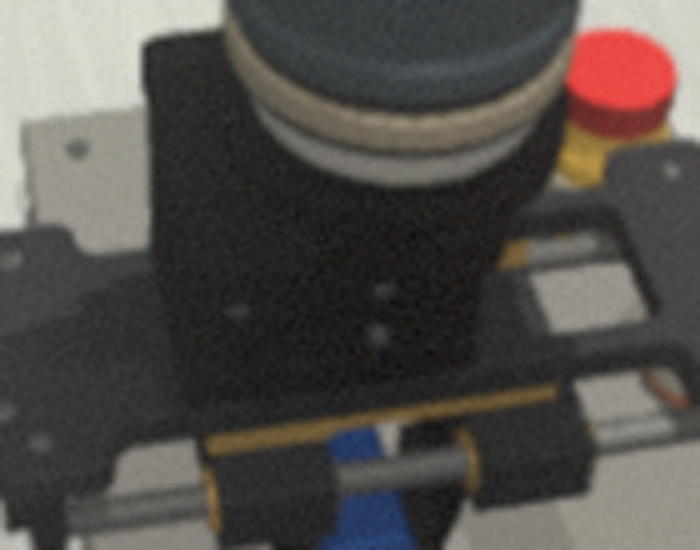

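View pics/scene6.png

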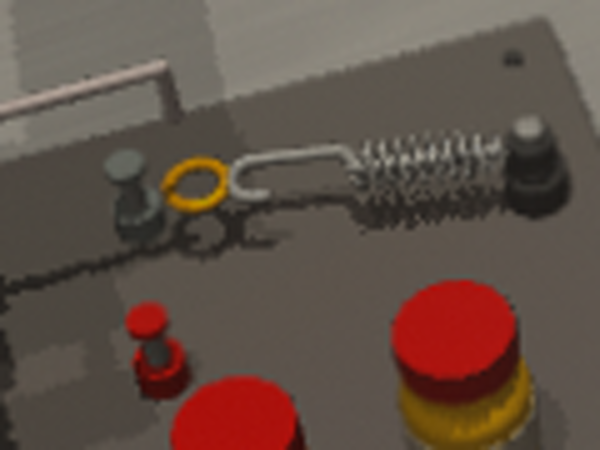

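```bash
python3 - <<'E'
from h import *
m=r.camera_model('wrist');H=np.array(m['hand_eye']);f=np.load('wrist6.npz')
e=yellow(f['p'],box=(290,40,345,95));print(e,onz(m,H,[e[0]],.0358),'w',onz(m,f['T'],[e[0]],.065))
print([onz(m,H,[(250+338/5,y)],-.0249)[0] for y in (36,37,39)])
ms,Ts=T_cam('scene');print(onz(ms,Ts,[(150+175/5-.4,220+120/5-.4)],.0997),onz(ms,Ts,[(150+167/5-.4,220+64/5-.4)],.126+.003))
K=proj(ms,Ts,[pin_now()*[1,1,0]+[0,0,.0997],pin_now()*[1,1,0]+[0,0,.129]]);print((K-[150,220]+.4)*5)
E
```

```text
((317.7491455078125, 67.65525817871094), (39.264671325683594, 41.290828704833984), array([318.14041096,  67.7619863 ])) [[0.10299919 0.00028985 0.0358    ]] w [[ 0.51327296 -0.05381054  0.065     ]]
[array([ 1.04933046e-01, -2.75145671e-05, -2.49000000e-02]), array([ 1.04541210e-01, -2.77913317e-05, -2.49000000e-02]), array([ 1.03755617e-01, -2.83462159e-05, -2.49000000e-02])]
[[ 0.51356452 -0.05196448  0.0997    ]] [[ 0.51581153 -0.04971867  0.129     ]]
[[175.42217743 123.54520978]
 [159.35829744  65.42696655]]
```

Call:
move_arm --pt "0 0 10 0 0 0 15" --pt "0 0 20 0 0 0 15" --pt "0 0 28 0 0 0 15" --pt "0 0 34 0 0 0 15" --pt "0 0 38 0 0 0 15" --pt "0 0 43 0 0 0 15" --pt "0 0 43 0 0 0 15" --pt "0 0 43 0 0 0 15"

```text
t: 11.45
ee_pos: [0.5054, -0.1568, 0.0592]
orientation: [179.8, 0.0, 85.0]
wrist_force: [-0.8, -0.5, -2.0]
finger_gap: 0.27
```

```bash
cat > look.py <<'E'
import sys
from h import *
k=sys.argv[1]; rel([]); print('pin',pin_now())
out=[]
for n,(x0,y0,x1,y1) in {'wrist':(240,0,400,120),'scene':(140,220,300,340)}.items():
    m,T=T_cam(n);p,d=r.capture(n);np.savez(n+k+'.npz',p=p,d=d,T=T)
    out.append(cv2.resize(p[y0:y1,x0:x1],None,fx=4.5,fy=4.5,interpolation=cv2.INTER_CUBIC)[:, :]) 
cv2.imwrite(f'pics/L{k}.png',cv2.resize(np.vstack(out),None,fx=.55,fy=.55,interpolation=cv2.INTER_AREA))
E
python3 look.py 7
```

```text
t 11.45 p [ 0.5054 -0.1568  0.0592] rpy [1.798e+02 1.000e-02 8.498e+01] q [ 34.1  27.8 -27.2 115.1  18.9  41.1  -9.8] F [-0.85 -0.47 -2.01] gap 23.5
pin [ 0.51555286 -0.05224368  0.05914305]
```

View pics/L7.png

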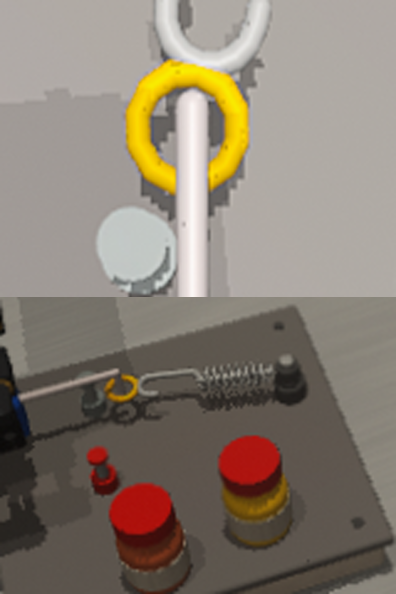

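```bash
cat > way.py <<'E'
from h import *
PIV=np.array([.5485,.0638])
def way(L,z=None,yaw=85):
    p,Rt,st=pose();
    for rr,a in L:
        q=PIV+rr*np.array([np.cos(np.radians(a)),np.sin(np.radians(a))]);t=tcp_for(*q,yaw)
        d=Rt.inv().apply(np.array([*t,z or p[2]])-p)*1000
        v=(Rt.inv()*R.from_euler('xyz',[180,0,yaw],degrees=True)).as_rotvec()
        print((rr,a),q.round(4),d.round(1).tolist(),v.round(3).tolist())
def polar():
    q=pin_now()[:2]-PIV;print('pin polar',np.hypot(*q),np.degrees(np.arctan2(q[1],q[0])))
E
python3 - <<'E'
from way import *
polar();way([(.121,-103),(.121,-100),(.121,-97),(.122,-93)],.059)
way([(.14,-93),(.16,-93),(.18,-93),(.194,-93)],.059)
E
```

```text
pin polar 0.12069162482833674 -105.77174796836385
(0.121, -103) [ 0.5213 -0.0541] [-1.3, 5.8, 0.4] [0.004, 0.0, -0.001]
(0.121, -100) [ 0.5275 -0.0554] [-2.0, 12.1, 0.5] [0.004, 0.0, -0.001]
(0.121, -97) [ 0.5338 -0.0563] [-2.4, 18.4, 0.5] [0.004, 0.0, -0.001]
(0.122, -93) [ 0.5421 -0.058 ] [-3.3, 26.9, 0.5] [0.004, 0.0, -0.001]
(0.14, -93) [ 0.5412 -0.076 ] [-21.3, 27.5, 0.5] [0.004, 0.0, -0.001]
(0.16, -93) [ 0.5401 -0.096 ] [-41.3, 28.2, 0.5] [0.004, 0.0, -0.001]
(0.18, -93) [ 0.5391 -0.116 ] [-61.3, 28.9, 0.5] [0.004, 0.0, -0.001]
(0.194, -93) [ 0.5383 -0.1299] [-75.3, 29.4, 0.5] [0.004, 0.0, -0.001]
```

Call:
move_arm --pt "-1 6 0 0.004 0 0 15" --pt "-2 12 0 0.004 0 0 15" --pt "-2 18 0 0.004 0 0 15" --pt "-3 24 0 0.004 0 0 15" --pt "-3 29 0 0.004 0 0 15" --pt "-3 29 0 0.004 0 0 15" --pt "-10 29 0 0.004 0 0 15" --pt "-20 29 0 0.004 0 0 15" --pt "-20 29 0 0.004 0 0 15"

```text
t: 12.45
ee_pos: [0.5321, -0.1802, 0.0594]
orientation: [-180.0, -0.0, 84.9]
wrist_force: [-0.5, 3.4, -1.2]
finger_gap: 0.269
```

```bash
python3 look.py 8; python3 - <<'E'
from way import *
polar()
m=r.camera_model('wrist');f=np.load('wrist8.npz');e=yellow(f['p'],box=(280,0,360,110));print(e,onz(m,f['T'],[e[0]],.065))
E
```

```text
t 12.45 p [ 0.5321 -0.1802  0.0594] rpy [-1.7997e+02 -1.0000e-02  8.4850e+01] q [ 34.8  30.3 -26.6 110.6  19.1  43.5  -7.9] F [-0.5   3.45 -1.22] gap 23.4
pin [ 0.54255463 -0.07573945  0.05940191]
pin polar 0.13825475263771606 -92.4218244652836
((312.8410339355469, 42.72286605834961), (50.224334716796875, 56.091678619384766), array([312.36595395,  40.68667763])) [[ 0.53943425 -0.07330123  0.065     ]]
```

View pics/L8.png

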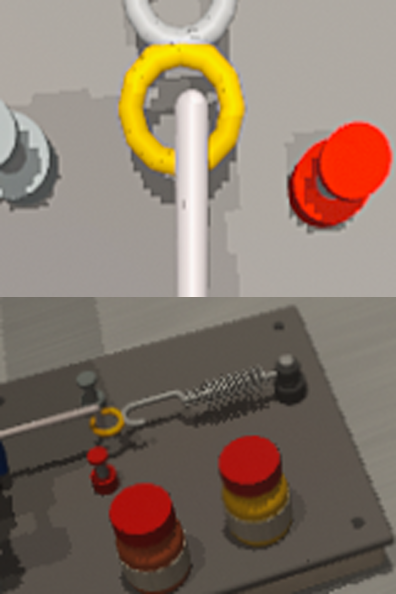

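```bash
python3 - <<'E'
from way import *
way([(.15,-93),(.16,-93),(.17,-93),(.18,-93),(.194,-93)],.059)
E
```

```text
(0.15, -93) [ 0.5406 -0.086 ] [-11.8, -0.9, 0.5] [-0.0, -0.001, -0.001]
(0.16, -93) [ 0.5401 -0.096 ] [-21.8, -0.5, 0.5] [-0.0, -0.001, -0.001]
(0.17, -93) [ 0.5396 -0.106 ] [-31.8, -0.2, 0.5] [-0.0, -0.001, -0.001]
(0.18, -93) [ 0.5391 -0.116 ] [-41.8, 0.2, 0.5] [-0.0, -0.001, -0.001]
(0.194, -93) [ 0.5383 -0.1299] [-55.8, 0.7, 0.4] [-0.0, -0.001, -0.001]
```

Call:
move_arm --pt "-7 -1 0 0 0 0 15" --pt "-14 -1 0 0 0 0 15" --pt "-21 -1 0 0 0 0 15" --pt "-28 0 0 0 0 0 15" --pt "-35 0 0 0 0 0 15" --pt "-42 0 0 0 0 0 15" --pt "-49 0 0 0 0 0 15" --pt "-56 1 0 0 0 0 15" --pt "-57 1 0 0 0 0 15" --pt "-57 1 0 0 0 0 15"

```text
t: 13.55
ee_pos: [0.5286, -0.2305, 0.0589]
orientation: [-179.9, -0.4, 85.1]
wrist_force: [0.9, 10.8, -2.8]
finger_gap: 0.273
```

```bash
python3 look.py 9; python3 - <<'E'
from way import *
polar()
m=r.camera_model('wrist');f=np.load('wrist9.npz');e=yellow(f['p'],box=(280,0,360,110));print(e,onz(m,f['T'],[e[0]],.065))
H=np.array(m['hand_eye']);print(onz(m,H,[e[0]],.0058))
E
```

```text
t 13.55 p [ 0.5286 -0.2305  0.0589] rpy [-179.92   -0.41   85.1 ] q [ 39.6  31.5 -26.5 108.5  18.9  44.5  -2.1] F [ 0.95 10.76 -2.75] gap 23.8
pin [ 0.53855846 -0.12597201  0.05970356]
pin polar 0.18965611047054828 -93.00155221725262
((313.0372314453125, 41.90760803222656), (50.281280517578125, 55.6405143737793), array([312.54673284,  39.76426799])) [[ 0.53555925 -0.12315153  0.065     ]]
[[ 0.11040809 -0.00235716  0.0058    ]]
```

View pics/L9.png

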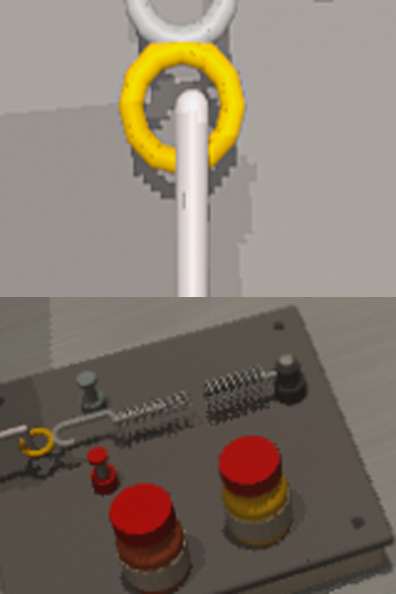

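```bash
python3 - <<'E'
from way import *
m,T=T_cam('scene');f=np.load('scene9.npz');p=f['p']
e=yellow(p,box=(145,265,165,295));print(e);q=onz(m,T,[e[0]],.065)[0];d=q[:2]-PIV;print(q,np.hypot(*d),np.degrees(np.arctan2(d[1],d[0])))
cv2.imwrite('pics/s9.png',cv2.resize(p[235:315,135:255],None,fx=6,fy=6,interpolation=cv2.INTER_CUBIC))
print('expected red cap px',proj(m,T,[[.5727,-.0845,.074]]))
E
```

```text
((154.522216796875, 277.8489685058594), (10.404852867126465, 13.505171775817871), array([156.24489796, 277.91836735]))
[ 0.53487802 -0.11988717  0.065     ] 0.18419157081074297 -94.24121041334504
expected red cap px [[178.68348683 283.03081025]]
```

View pics/s9.png

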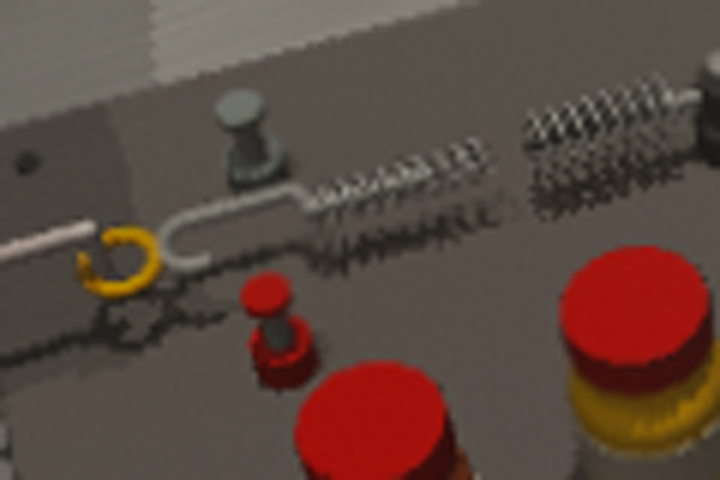

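```bash
python3 - <<'E'
from way import *
polar();rel([])
way([(.194,-93),(.195,-93),(.195,-90),(.195,-87),(.195,-84),(.195,-82),(.195,-80)],.059)
E
```

```text
pin polar 0.18965611047054828 -93.00155221725262
t 13.65 p [ 0.5287 -0.2301  0.059 ] rpy [-179.93   -0.42   85.14] q [ 39.5  31.5 -26.6 108.5  18.9  44.5  -2.1] F [ 1.11 11.86 -2.48] gap 23.7
(0.194, -93) [ 0.5383 -0.1299] [-4.3, -0.1, -0.0] [-0.001, -0.007, 0.002]
(0.195, -93) [ 0.5383 -0.1309] [-5.3, -0.1, -0.0] [-0.001, -0.007, 0.002]
(0.195, -90) [ 0.5485 -0.1312] [-4.7, 10.1, -0.0] [-0.001, -0.007, 0.002]
(0.195, -87) [ 0.5587 -0.1309] [-3.6, 20.3, -0.1] [-0.001, -0.007, 0.002]
(0.195, -84) [ 0.5689 -0.1301] [-2.0, 30.3, -0.1] [-0.001, -0.007, 0.002]
(0.195, -82) [ 0.5756 -0.1293] [-0.6, 37.0, -0.1] [-0.001, -0.007, 0.002]
(0.195, -80) [ 0.5824 -0.1282] [1.1, 43.6, -0.0] [-0.001, -0.007, 0.002]
```

Call:
move_arm --pt "-4 0 0 0 -0.007 0 15" --pt "-7 0 0 0 -0.007 0 15" --pt "-11 0 0 0 -0.007 0 15" --pt "-11 0 0 0 -0.007 0 15" --pt "-11 0 0 0 -0.007 0 15"

```text
t: 14.15
ee_pos: [0.5282, -0.2351, 0.0586]
orientation: [-179.9, -0.4, 85.3]
wrist_force: [0.7, 12.5, -1.5]
finger_gap: 0.269
```

```bash
cat > eye.py <<'E'
import sys
from way import *
k=sys.argv[1]; x0,y0,x1,y1=map(int,sys.argv[2:6])
polar();rel([])
m,T=T_cam('scene');p,d=r.capture('scene')
try:
    e=yellow(p,box=(x0,y0,x1,y1));q=onz(m,T,[e[0]],.065)[0];d=q[:2]-PIV;print('eye',e[:2],q.round(4),np.hypot(*d).round(4),np.degrees(np.arctan2(d[1],d[0])).round(2))
except Exception as ex: print(ex)
cv2.imwrite(f'pics/s{k}.png',cv2.resize(p[235:315,125:245],None,fx=6,fy=6,interpolation=cv2.INTER_CUBIC))
E
python3 eye.py 10 135 265 165 300
```

```text
pin polar 0.1946121385757771 -93.17108099503113
t 14.15 p [ 0.5282 -0.2351  0.0586] rpy [-179.87   -0.42   85.33] q [ 40.   31.6 -26.5 108.3  18.9  44.7  -1.5] F [ 0.7  12.49 -1.53] gap 23.4
eye ((152.04104614257812, 278.5566101074219), (10.469521522521973, 13.504744529724121)) [ 0.5345 -0.1243  0.065 ] 0.1886 -94.25
```

```bash
python3 - <<'E'
from way import *
way([(.195,-90),(.195,-88),(.195,-86),(.195,-83),(.195,-81),(.195,-79)],.059)
E
```

```text
(0.195, -90) [ 0.5485 -0.1312] [0.1, 10.1, -0.4] [-0.002, -0.007, 0.006]
(0.195, -88) [ 0.5553 -0.1311] [0.8, 16.9, -0.4] [-0.002, -0.007, 0.006]
(0.195, -86) [ 0.5621 -0.1307] [1.7, 23.6, -0.5] [-0.002, -0.007, 0.006]
(0.195, -83) [ 0.5723 -0.1297] [3.5, 33.7, -0.5] [-0.002, -0.007, 0.006]
(0.195, -81) [ 0.579  -0.1288] [5.0, 40.3, -0.5] [-0.002, -0.007, 0.006]
(0.195, -79) [ 0.5857 -0.1276] [6.7, 46.9, -0.5] [-0.002, -0.007, 0.006]
```

Call:
move_arm --pt "-6 5 0 0 -0.007 0.005 15" --pt "-6 10 0 0 -0.007 0.005 15" --pt "-5 15 0 0 -0.007 0.005 15" --pt "-5 20 0 0 -0.007 0.005 15" --pt "-4 24 0 0 -0.007 0.005 15" --pt "-4 24 0 0 -0.007 0.005 15"

```text
t: 14.8
ee_pos: [0.5523, -0.2342, 0.0581]
orientation: [-179.8, -0.5, 85.3]
wrist_force: [-0.5, 12.5, -0.2]
finger_gap: 0.271
```

```bash
python3 eye.py 11 130 265 172 310;python3 - <<'E'
from way import *
way([(.195,-83),(.195,-81),(.195,-79)],.059)
E
```

```text
pin polar 0.19389781049793353 -86.05545477850018
t 14.8 p [ 0.5523 -0.2342  0.0581] rpy [-179.77   -0.45   85.33] q [ 38.5  33.3 -26.3 105.2  19.1  46.2  -2.2] F [-0.53 12.53 -0.23] gap 23.5
eye ((155.5030517578125, 287.7698669433594), (10.789923667907715, 13.253008842468262)) [ 0.5573 -0.1237  0.065 ] 0.1877 -87.31
(0.195, -83) [ 0.5723 -0.1297] [0.9, 10.1, -1.0] [-0.004, -0.008, 0.006]
(0.195, -81) [ 0.579  -0.1288] [2.4, 16.7, -1.0] [-0.004, -0.008, 0.006]
(0.195, -79) [ 0.5857 -0.1276] [4.1, 23.3, -1.0] [-0.004, -0.008, 0.006]
```

View pics/s11.png

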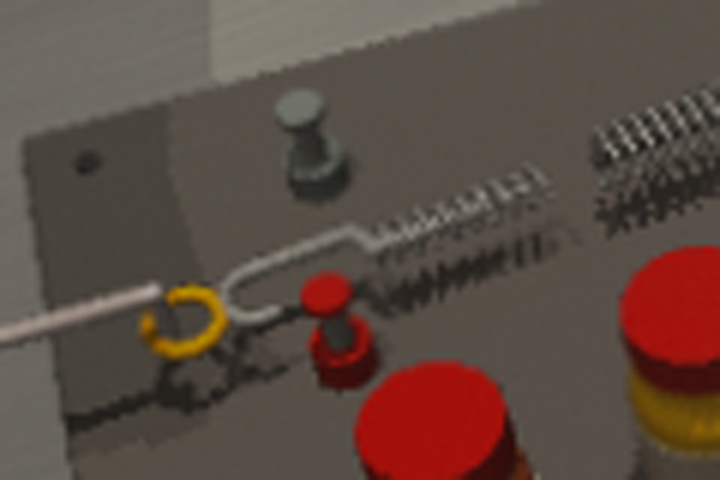

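Call:
move_arm --pt "-6 5 -1 0 -0.008 0.005 15" --pt "-5 10 -1 0 -0.008 0.005 15" --pt "-4 15 -1 0 -0.008 0.005 15" --pt "-3 19 -1 0 -0.008 0.005 15" --pt "-2 22 -1 0 -0.008 0.005 15" --pt "-2 22 -1 0 -0.008 0.005 15"

```text
t: 15.45
ee_pos: [0.5733, -0.2311, 0.0582]
orientation: [-179.5, -0.4, 85.3]
wrist_force: [-1.6, 11.8, -0.4]
finger_gap: 0.275
```

```bash
python3 eye.py 12 130 265 172 320; python3 look.py 12
```

```text
pin polar 0.19343121567245533 -79.79281705511136
t 15.45 p [ 0.5733 -0.2311  0.0582] rpy [-179.53   -0.42   85.34] q [ 37.   34.7 -26.  102.5  19.3  47.8  -2.9] F [-1.6  11.81 -0.35] gap 23.9
eye ((159.98187255859375, 295.81884765625), (10.917840003967285, 12.81583023071289)) [ 0.5777 -0.1209  0.065 ] 0.187 -81.01
t 15.5 p [ 0.5731 -0.2312  0.0582] rpy [-179.52   -0.42   85.33] q [ 37.   34.7 -26.  102.5  19.3  47.8  -2.9] F [-1.65 12.14  0.22] gap 23.9
pin [ 0.58259464 -0.12666286  0.05896432]
```

View pics/s12.png

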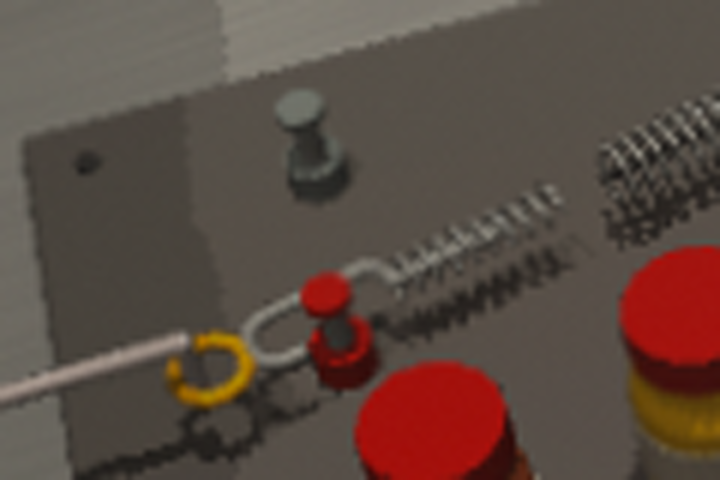

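View pics/L12.png

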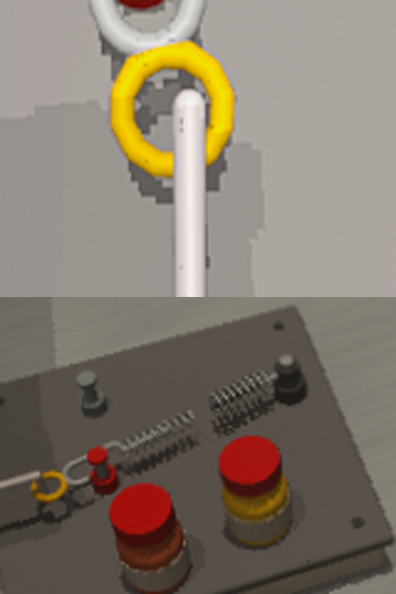

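```bash
python3 - <<'E'
from way import *
polar();way([(.190,-79.7),(.185,-79.7),(.18,-79.7),(.175,-79.7),(.172,-79.7),(.1695,-79.9)],.059)
E
```

```text
pin polar 0.19359047559105466 -79.89660570344073
(0.19, -79.7) [ 0.5825 -0.1231] [3.6, -0.9, -0.8] [-0.009, -0.007, 0.006]
(0.185, -79.7) [ 0.5816 -0.1182] [8.5, -2.2, -0.7] [-0.009, -0.007, 0.006]
(0.18, -79.7) [ 0.5807 -0.1133] [13.3, -3.5, -0.7] [-0.009, -0.007, 0.006]
(0.175, -79.7) [ 0.5798 -0.1084] [18.1, -4.8, -0.6] [-0.009, -0.007, 0.006]
(0.172, -79.7) [ 0.5793 -0.1054] [21.0, -5.5, -0.6] [-0.009, -0.007, 0.006]
(0.1695, -79.9) [ 0.5782 -0.1031] [23.3, -6.8, -0.6] [-0.009, -0.007, 0.006]
```

Call:
move_arm --pt "-4 0 0 -0.005 -0.008 0 15" --pt "-1 -1 0 -0.005 -0.008 0 15" --pt "3 -1 0 -0.005 -0.008 0 15" --pt "7 -2 0 -0.005 -0.008 0 15" --pt "10 -3 0 -0.005 -0.008 0 15" --pt "10 -3 0 -0.005 -0.008 0 15"

```text
t: 16.2
ee_pos: [0.5702, -0.2154, 0.0581]
orientation: [-179.7, -0.3, 85.6]
wrist_force: [-1.5, 8.6, 0.5]
finger_gap: 0.271
```

```bash
python3 eye.py 13 130 265 176 320; python3 look.py 13;  python3 - <<'E'
from way import *
polar();way([(.175,-79.7),(.172,-79.7),(.1695,-79.9)],.059)
E
```

```text
pin polar 0.177329243335595 -80.0042436789856
t 16.2 p [ 0.5702 -0.2154  0.0581] rpy [-179.65   -0.28   85.59] q [ 35.9  34.  -26.2 103.8  19.4  47.   -4.3] F [-1.54  8.64  0.5 ] gap 23.6
eye ((168.3407440185547, 291.07269287109375), (10.874115943908691, 13.459905624389648)) [ 0.5741 -0.1052  0.065 ] 0.1709 -81.39
t 16.25 p [ 0.5702 -0.2157  0.0581] rpy [-179.65   -0.27   85.57] q [ 35.9  34.1 -26.1 103.8  19.4  47.   -4.3] F [-1.53  9.34  0.84] gap 23.5
pin [ 0.57930898 -0.11113475  0.05857442]
pin polar 0.17791502103659484 -80.00969674373937
(0.175, -79.7) [ 0.5798 -0.1084] [3.1, -0.8, -0.9] [-0.006, -0.005, 0.01]
(0.172, -79.7) [ 0.5793 -0.1054] [6.0, -1.6, -0.9] [-0.006, -0.005, 0.01]
(0.1695, -79.9) [ 0.5782 -0.1031] [8.2, -2.8, -0.8] [-0.006, -0.005, 0.01]
```

View pics/s13.png

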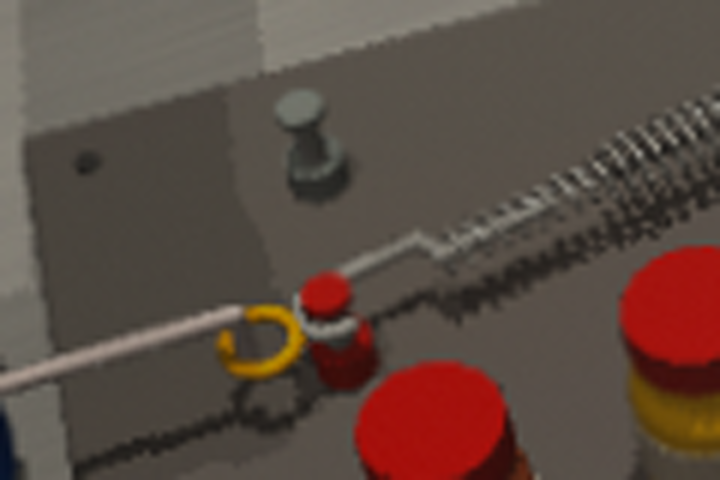

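View pics/L13.png

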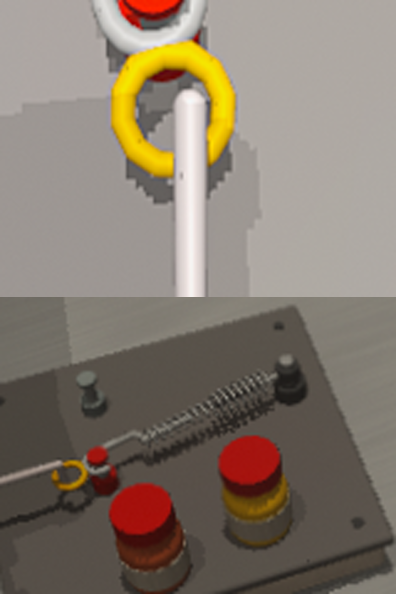

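Call:
move_arm --pt "-2 0 0 -0.006 -0.005 0.005 15" --pt "1 -1 0 -0.006 -0.005 0.005 15" --pt "3 -1 0 -0.006 -0.005 0.005 15" --pt "5 -2 0 -0.006 -0.005 0.005 15" --pt "7 -2 0 -0.006 -0.005 0.005 15" --pt "8 -3 0 -0.006 -0.005 0.005 15" --pt "9 -4 0 -0.006 -0.005 0.005 15" --pt "9 -4 0 -0.006 -0.005 0.005 15"

```text
t: 17.15
ee_pos: [0.5669, -0.2071, 0.0582]
orientation: [180.0, 0.0, 85.2]
wrist_force: [-0.3, -0.6, -1.1]
finger_gap: 0.271
```

```bash
python3 eye.py 14 130 265 180 320; python3 look.py 14
```

```text
pin polar 0.1686836505085256 -80.42379690228064
t 17.15 p [ 0.5669 -0.2071  0.0582] rpy [1.800e+02 4.000e-02 8.524e+01] q [ 35.1  33.4 -26.  105.   19.6  46.1  -5.7] F [-0.29 -0.6  -1.06] gap 23.5
eye ((169.5476531982422, 290.4606628417969), (10.769952774047852, 13.484066009521484)) [ 0.5737 -0.1029  0.065 ] 0.1686 -81.4
t 17.2 p [ 0.5669 -0.2071  0.0582] rpy [1.7999e+02 4.0000e-02 8.5240e+01] q [ 35.1  33.4 -26.  105.   19.6  46.1  -5.7] F [-0.48 -0.95 -2.29] gap 23.3
pin [ 0.5766168  -0.10250443  0.05813391]
```

View pics/s14.png

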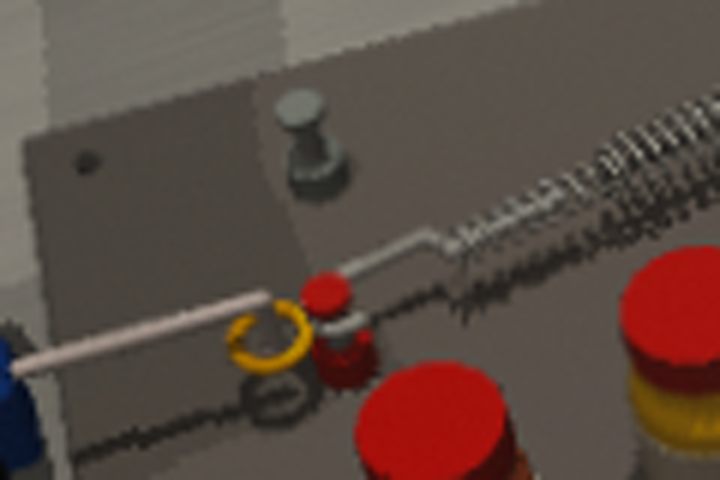

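View pics/L14.png

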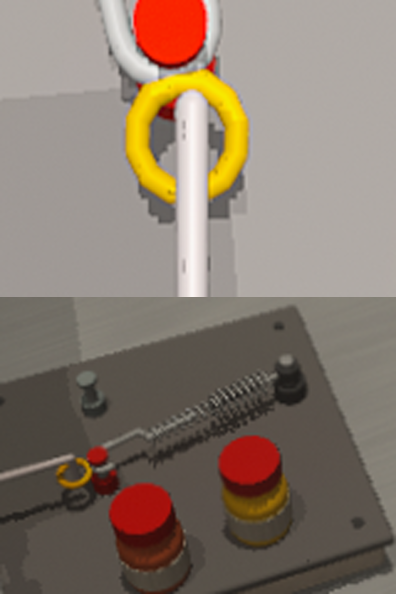

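Call:
move_arm --pt "-2 -1 0 0 0 0 15" --pt "-2 -1 -5 0 0 0 15" --pt "-2 -1 -10 0 0 0 15" --pt "-2 -1 -15 0 0 0 15" --pt "-2 -1 -22 0 0 0 15" --pt "-2 -1 -35 0 0 0 15" --pt "-2 -1 -60 0 0 0 15" --pt "-2 -1 -60 0 0 0 15"

```text
t: 18.1
ee_pos: [0.5686, -0.2093, 0.1223]
orientation: [179.6, 0.1, 85.3]
wrist_force: [1.1, 0.1, -1.0]
finger_gap: 0.271
```

```bash
python3 eye.py 15 130 265 180 320; python3 look.py 15; python3 - <<'E'
from h import *
rel([(.56,-.2,.22,80),(.56,.0,.24,58),(.55,.15,.24,32),(.46,.3,.2,5)])
E
```

```text
pin polar 0.17111916102043337 -79.97777180902926
t 18.1 p [ 0.5686 -0.2093  0.1223] rpy [1.7957e+02 1.3000e-01 8.5250e+01] q [ 36.9  28.9 -28.  102.5  16.7  52.3  -3.1] F [ 1.14  0.12 -1.01] gap 23.6
eye ((169.61700439453125, 290.5127258300781), (10.616321563720703, 13.308652877807617)) [ 0.5739 -0.1029  0.065 ] 0.1686 -81.34
t 18.15 p [ 0.5674 -0.2091  0.1205] rpy [1.7973e+02 1.0000e-01 8.5250e+01] q [ 36.9  29.  -28.  102.6  16.8  52.3  -3.1] F [-0.39 -0.34 -2.1 ] gap 24.1
pin [ 0.57708454 -0.10458187  0.12036051]
t 18.25 p [ 0.5655 -0.2089  0.1181] rpy [-1.7999e+02  5.0000e-02  8.5240e+01] q [ 36.9  29.1 -27.9 102.7  16.8  52.3  -3.1] F [-0.38 -0.62 -0.9 ] gap 23.9
(0.56, -0.2, 0.22, 80) -> [8.4, -6.2, -101.9] [-0.0001, 0.0008, 0.0915] rows~ 2.0
(0.56, 0.0, 0.24, 58) -> [207.7, -22.8, -122.0] [0.0, 0.0008, 0.4755] rows~ 4.8
(0.55, 0.15, 0.24, 32) -> [356.3, -45.2, -122.1] [0.0002, 0.0008, 0.9293] rows~ 7.6
(0.46, 0.3, 0.2, 5) -> [498.4, -147.3, -82.2] [0.0004, 0.0008, 1.4005] rows~ 10.5
```

View pics/L15.png

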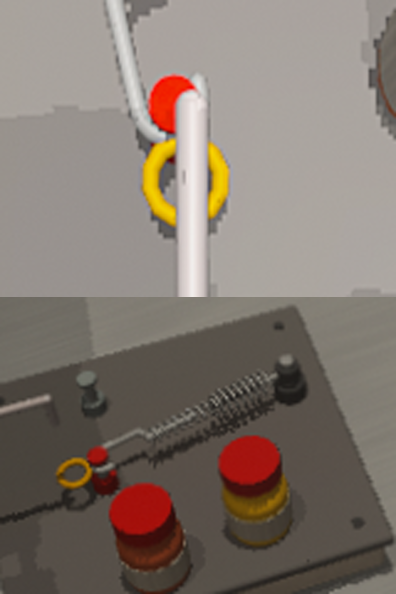

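Call:
move_arm --pt "8 -6 -50 0 0 0.05 15" --pt "8 -6 -100 0 0 0.09 15" --pt "50 -10 -110 0 0 0.17 15" --pt "95 -14 -120 0 0 0.25 15" --pt "140 -18 -120 0 0 0.35 15" --pt "180 -20 -122 0 0 0.42 15" --pt "220 -25 -122 0 0 0.5 15" --pt "260 -30 -122 0 0 0.62 15" --pt "300 -36 -122 0 0 0.75 15" --pt "340 -42 -122 0 0 0.87 15" --pt "356 -45 -122 0 0 0.93 15" --pt "356 -45 -122 0 0 0.93 15"

```text
t: 19.45
ee_pos: [0.5485, 0.1534, 0.2389]
orientation: [-179.9, 0.1, 32.3]
wrist_force: [0.8, 0.1, -1.7]
finger_gap: 0.269
```

```bash
python3 - <<'E'
from h import *
rel([(.50,.24,.22,18),(.443,.32,.18,5),(.443,.32,.08,5)])
E
```

```text
t 19.45 p [0.5485 0.1534 0.2389] rpy [-1.7991e+02  1.1000e-01  3.2340e+01] q [  2.6  18.7 -28.4 100.    9.7  63.8 -86.5] F [ 0.78  0.08 -1.67] gap 23.4
(0.5, 0.24, 0.22, 18) -> [5.4, -99.1, 19.0] [-0.0014, 0.0022, 0.2502] rows~ 2.0
(0.443, 0.32, 0.18, 5) -> [0.1, -197.1, 59.2] [-0.0011, 0.0023, 0.4771] rows~ 4.1
(0.443, 0.32, 0.08, 5) -> [0.3, -197.0, 159.2] [-0.0011, 0.0023, 0.4771] rows~ 5.1
```

Call:
move_arm --pt "5 -40 5 0 0 0.1 15" --pt "5 -80 10 0 0 0.2 15" --pt "5 -120 20 0 0 0.3 15" --pt "3 -160 40 0 0 0.4 15" --pt "0 -197 59 0 0.002 0.477 15" --pt "0 -197 90 0 0.002 0.477 15" --pt "0 -197 125 0 0.002 0.477 15" --pt "0 -197 159 0 0.002 0.477 15" --pt "0 -197 159 0 0.002 0.477 15" --pt "0 -197 159 0 0.002 0.477 15"

```text
t: 20.45
ee_pos: [0.4433, 0.3187, 0.08]
orientation: [180.0, 0.1, 5.0]
wrist_force: [-0.1, 0.6, -0.6]
finger_gap: 0.276
```

```bash
python3 - <<'E'
from h import *
rel([(.443,.32,.02,5),(.443,.32,.0085,5)])
p,d=r.capture('scene');cv2.imwrite('pics/s16.png',cv2.resize(p[120:260,260:440],None,fx=4,fy=4,interpolation=cv2.INTER_CUBIC))
E
```

```text
t 20.45 p [0.4433 0.3187 0.08  ] rpy [1.7999e+02 9.0000e-02 4.9600e+00] q [ -20.6   27.   -25.   112.    15.8   44.4 -139.7] F [-0.12  0.61 -0.62] gap 24.0
(0.443, 0.32, 0.02, 5) -> [-0.1, -1.3, 60.0] [0.0001, 0.0016, -0.0008] rows~ 1.2
(0.443, 0.32, 0.0085, 5) -> [-0.1, -1.3, 71.5] [0.0001, 0.0016, -0.0008] rows~ 1.4
```

View pics/s16.png

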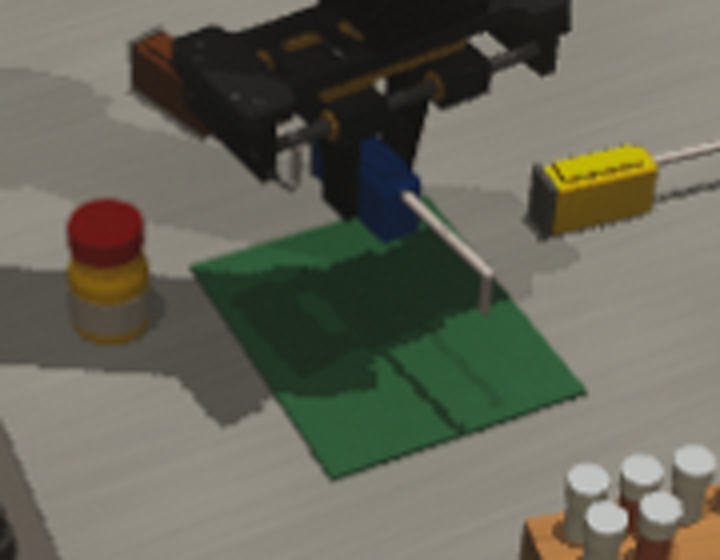

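Call:
move_arm --pt "0 -1 25 0 0 0 15" --pt "0 -1 45 0 0 0 15" --pt "0 -1 58 0 0 0 15" --pt "0 -1 65 0 0 0 15" --pt "0 -1 69 0 0 0 15" --pt "0 -1 72 0 0 0 15" --pt "0 -1 72 0 0 0 15" --pt "0 -1 72 0 0 0 15"

```text
t: 21.3
ee_pos: [0.4443, 0.3211, 0.0097]
orientation: [-179.9, -0.1, 5.0]
wrist_force: [-0.9, -0.5, -1.9]
finger_gap: 0.272
```

```bash
python3 - <<'E'
from h import *
rel([(.443,.32,.0081,5)])
E
```

```text
t 21.3 p [0.4443 0.3211 0.0097] rpy [-1.7988e+02 -9.0000e-02  4.9600e+00] q [ -23.3   33.   -22.   114.1   20.    36.4 -143.4] F [-0.92 -0.46 -1.88] gap 23.7
(0.443, 0.32, 0.0081, 5) -> [-1.4, 1.0, 1.6] [-0.0021, -0.0017, -0.0007] rows~ 0.0
```

Lower the last 1.5 mm, then release gently.

Call:
move_arm --pt "0 0 1.5 0 0 0 15" --pt "0 0 1.5 0 0 0 15" --pt "0 0 1.5 0 0 0 15" --pt "0 0 1.5 0 0 0 30" --pt "0 0 1.5 0 0 0 40" --pt "0 0 1.5 0 0 0 55" --pt "0 0 1.5 0 0 0 70" --pt "0 0 1.5 0 0 0 80" --pt "0 0 1.5 0 0 0 80" --pt "0 0 1.5 0 0 0 80" --squeeze 10

```text
t: 22.3
ee_pos: [0.4443, 0.3211, 0.0082]
orientation: [-179.9, -0.1, 5.0]
wrist_force: [-0.9, -0.2, -0.0]
finger_gap: 0.806
```

```bash
python3 - <<'E'
from h import *
rel([])
E
```

```text
t 22.3 p [0.4443 0.3211 0.0082] rpy [-1.7988e+02 -1.0000e-01  4.9600e+00] q [ -23.4   33.1  -21.9  114.1   20.1   36.2 -143.4] F [-0.85 -0.19 -0.02] gap 70.1
```

Call:
move_arm --pt "0 0 -10 0 0 0 80" --pt "0 0 -30 0 0 0 80" --pt "0 0 -70 0 0 0 80" --pt "0 0 -110 0 0 0 80" --pt "0 0 -150 0 0 0 80" --pt "0 0 -200 0 0 0 80" --pt "0 0 -230 0 0 0 80" --pt "0 0 -230 0 0 0 80" --pt "0 0 -230 0 0 0 80"

```text
t: 23.2
ee_pos: [0.4439, 0.3205, 0.2392]
orientation: [-179.9, -0.2, 5.0]
wrist_force: [-0.4, -0.8, 0.4]
finger_gap: 0.923
```

```bash
python3 - <<'E'
from h import *
rel([])
for n in ['wrist','side','scene']:
    m,T=T_cam(n);p,d=r.capture(n);cv2.imwrite(f'pics/{n}17.png',p);np.savez(n+'17.npz',p=p,d=d,T=T)
    hsv=cv2.cvtColor(p,cv2.COLOR_BGR2HSV);msk=cv2.inRange(hsv,(100,110,40),(128,255,255))>0
    y,x=np.nonzero(msk&(d>0));c=cloud(m,T,d,np.c_[x,y]);k=(abs(c[:,0]-.44)<.06)&(abs(c[:,1]-.32)<.05)&(c[:,2]<.06)
    c=c[k]
    if len(c): print(n,len(c),'top z',np.percentile(c[:,2],[50,95]),cv2.minAreaRect((c[c[:,2]>.036][:,:2]*1000).astype(np.float32)))
a,b=np.load('scene0.npz'),np.load('scene17.npz');a2,b2=np.load('side0.npz'),np.load('side17.npz')
# redlid centroids
for A,B,bx in [(a,b,[(180,290,220,350),(225,270,262,325),(275,165,300,208),(385,225,480,285)]),(a2,b2,[(395,225,428,270),(418,255,452,302),(232,200,262,240),(345,125,380,188)])]:
    for x0,y0,x1,y1 in bx:
        A1=A['p'][y0:y1,x0:x1];B1=B['p'][y0:y1,x0:x1]
        print(np.round(cv2.phaseCorrelate(cv2.cvtColor(A1,6).astype(np.float32),cv2.cvtColor(B1,6).astype(np.float32)),2) if 0 else [np.round(v,2) for v in cv2.phaseCorrelate(cv2.cvtColor(A1,6).astype(np.float32),cv2.cvtColor(B1,6).astype(np.float32))])
E
```

```text
t 23.2 p [0.4439 0.3205 0.2392] rpy [-179.85   -0.19    4.96] q [ -16.8   16.3  -28.6  103.1    8.8   62.5 -133.6] F [-0.41 -0.78  0.4 ] gap 80.3
wrist 891 top z [0.03928898 0.0423802 ] ((444.5921936035156, 319.39056396484375), (62.945796966552734, 22.574304580688477), 4.4918437004089355)
side 299 top z [0.03575723 0.0434539 ] ((444.6929016113281, 317.03125), (61.38063430786133, 19.88848304748535), 5.69056510925293)
scene 440 top z [0.03523942 0.04466996] ((446.32025146484375, 320.5228271484375), (67.06704711914062, 22.98361587524414), 7.901272296905518)
[array([-0.02,  0.02]), np.float64(0.98)]
[array([-0.04, -0.11]), np.float64(1.01)]
[array([0.51, 0.05]), np.float64(0.59)]
[array([0.  , 0.02]), np.float64(1.0)]
[array([-0.01,  0.44]), np.float64(1.03)]
[array([-0.01,  0.01]), np.float64(0.99)]
[array([-0.36, -0.77]), np.float64(0.61)]
[array([0.  , 0.03]), np.float64(0.97)]
```

View pics/side17.png

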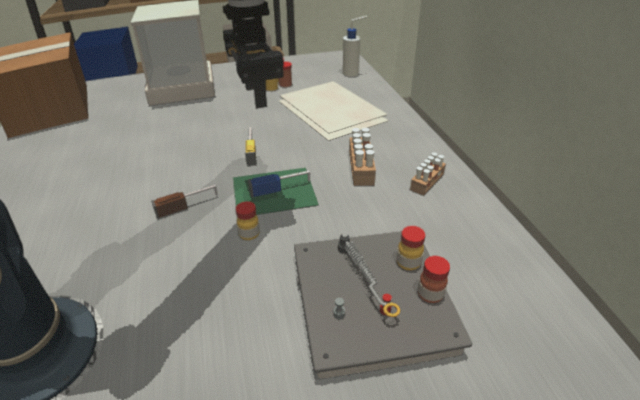

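View pics/scene17.png

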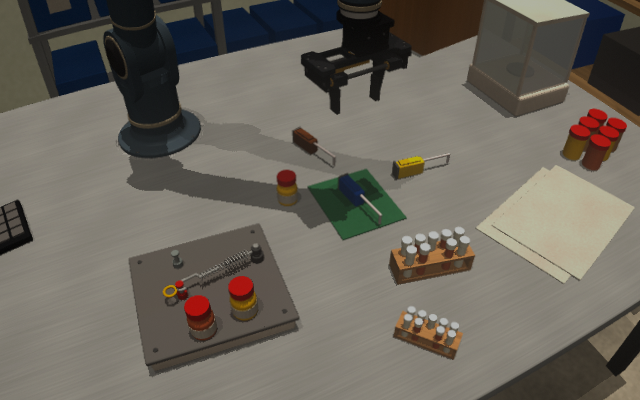

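The hook sits on the red post at (181,289) in the scene view. The puller stands on the mat at (352,193), the jars and rack have not moved, and the arm is clear.

```bash
python3 -c "
from station import r
print(r.close_job(), r.read_state()['t'])"
```

```text
the job is handed in; nothing more can be done
the job is handed in; nothing more can be done
```

I picked up the blue puller, pulled the ring between the posts to about 68 mm stretch, and swung the hook over the red-capped post. I then eased it home, lifted the pin out and stood the puller back on the mat. The job was handed in at about 23 s of the 61 s allowed; no verdict is reported.

**Last checks:**
- **Spring:** once the pin was out, the ring stayed 168.6 mm from the pivot, which is about 48 mm of stretch. In the last pictures the hook is still round the red-capped post.
- **Puller:** its handle measured at about (0.445, 0.319), well inside the mat, and it stands upright in both views. The pin is far from the ring.
- **Jars and rack:** the two deck jars and the rack shifted by at most 0.4 pixel between the first and last pictures. The jar on the bench read up to 0.8 pixel with a poor match, which I put down to the arm's shadow; that is about 1–2 mm.
- **Arm:** it stood about 0.2 m above the mat with the gripper open, and the wrist force read near zero.

**Disagreement:** the wrist camera placed things about 2–3 mm off the fixed cameras. I measured the pin and the ring in the same camera, so the offset cancelled.

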